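# Take the round-bottomed lamp from its case and seat it in its cup stand

### The arm

A 6-joint arm with a two-finger parallel gripper is mounted at the origin on the work surface. World frame = base frame: x ahead of the robot, y to its left, z up, the work surface at z = 0. Lengths are in m, angles in rad, forces in N, time in s.
With the tool pointing down it reaches from about 0.275 to 0.875 m from the base axis. Payload 12.5 kg.
Tool frame: the origin (TCP) lies midway between the tips of the shut fingers; the grasp point (between the pads) lies 19 mm behind it (ctrl.grip_depth is the distance from the TCP to the grasp point, in m); z points along the fingers, y is the direction in which the jaws open and shut (so a half turn about z gives the same grasp; the last joint's range is limited). The gripper opens to 85 mm and grips with 20 to 120 N. Pads are 22 mm wide; open, the fingers measure 114 mm over their backs; the gripper's body (76 mm by 85 mm) begins 54 mm behind the grasp point. The pads swing forward as they close: fully open they stand 13 mm farther back than shut.
Start: joints at [1.173, 0.351, 1.652, -0, 1.139, -0.085], TCP at [0.169, 0.523, 0.198] pointing down, gripper open.
Joint ranges: [-2.75, 2.75], [-0.79, 2.1], [0.01, 2.65], [-1.57, 4.71], [0.07, 3.14], [-2.87, 2.87]. Speed limits (rad/s): [2.22, 2.22, 2.79, 3.14, 3.14, 3.14].

### API

Orientations are given as a rotation vector (axis times angle).
In Python, from bench import ctrl gives the robot as it stands.
- The arm moves only by the tool play_rows, never from a script. Its argument "increments" is one flat list of numbers, 4 for each row, row after row: the shift along the world's x, y, z in m, then the turn about the world's z in rad. In form: [dx, dy, dz, spin, dx, dy, dz, spin, ...]. A call has 1 to 5 rows; each row shifts and turns the commanded pose from where the row before left it; what a row does not reach is not made up. A row lasts 1/10 s, in which the tool goes at most 50 mm and 8.59 degrees, less where a joint would pass 70% of its speed; a pose out of reach is approached as far as the arm can. A call is refused whole if a number of a shift passes 0.05 or a number of a turn 0.15, either way. A call with a gripper value outside its range is refused whole. "fingers" is the finger opening in m, from 0 to 0.0854, set as the call begins (left out, the last holds). The fingers move at their own pace and stop on an object; the grip force is fixed at half the most. Time passes only in rows, so rows that do not move let the fingers close. It gives the time, the measured TCP pose, the force and the opening at its end, in the units of the state.
- ctrl.sense(): the state, without advancing time (a new reading comes with each control period).
- ctrl.get_image(name): name is "side" or "top"; returns the picture (384x512x3 uint8, blue, green, red); there is no depth.
- ctrl.calibration(name): a dict with "mtx" (3x3 intrinsics, pixels), "dist" ([k1, k2, p1, p2, k3] as OpenCV has them; the pictures are not rectified), "pose" (4x4, takes a point from camera to world coordinates). Camera axes: x right, y down, z forward; pixel columns grow to the right and rows downward; lengths in m; the calibration is good to about 2 mm. A picture is of the moment at which its call begins. calibration takes no time and is no camera call.
- ctrl.hand_in(): hands the job in, once; it reports no verdict.
The state is a dict: "t": time; "joints": joint angles; "joint_vel": joint speeds; "joint_efforts": joint torques, N m; "tool_pos": TCP position; "eef_rot": TCP orientation; "ft_force": force on the tool from outside, world axes, zero at the start; "moment": the same for the moment, N m; "finger_gap": opening from 0.0 (shut) to 1.0 (fully open).
Only numpy, scipy, OpenCV 4.12 (cv2) and the standard library are available. Lean on these libraries where they do the work, as an engineer would, in place of code of your own. Each camera call takes 0.05 s, during which the arm holds its last target.

### The job

Flip the toggle latch on the front of the hard case open and swing the lid up until it stands about upright. Then lift the round-bottomed LED lamp out and set it down gently, round end down, in the cup of the stand with the wider cup, lowering it all the way before you let go, so that it is fully seated, centred and upright. Leave the lid standing open and leave both stands and the other things on the bench where they are.

Things in the scene. Friction and masses are not known exactly. Their poses are not given: they have to be found in the camera images.
- case: Black hard case with metal edging, fixed to the bench, 200 (x) x 200 (y) x 100 mm high without its lid, walls and floor 6 mm, inside floor 6 mm above the bench. Origin: centre of its underside. Its x axis points from the latch side (near the robot) to the lid's hinge side, y along the hinge, z up. It stands turned by up to about 17 degrees
- latch (a joint): Angle of the over-centre toggle latch in the middle of the case's near side (rad). 0 = closed: the lever stands up, leaning 25 degrees from vertical towards the lid, and its nose holds the lid down. It grows as the lever is flipped away from the lid (case -x); dead centre is at 0.75, beyond which a spring snaps it over to its stop at 2.3 (open, lying out from the case). It needs about 0.25 N m
- latch_tip (a point): Centre of the grey cross grip at the end of the latch lever: 16 mm thick, 26 mm long along case y; the lever below it is a 10 mm round bar, 75 mm from the pivot to this point
- latch_pivot (a point): Pivot of the latch lever, axis along case y, 112 mm from the case's centre towards case -x, 107 mm above the bench
- lid (a joint): Angle of the lid (rad): 0 = shut, 1.57 = upright, stop at 1.75. A stiff hinge: the lid stays at whatever angle it is left at; about 0.7 N m at the hinge (4 N at the grip) opens it. Before the latch is open it cannot be lifted
- lid_hinge (a point): Middle of the lid's hinge line (along case y) at the lid's underside, on the case's far side, 101 mm above the bench. The lid is a 200 x 200 x 9 mm plate that reaches from here to the case's near side
- lid_grip (a point): Centre of the lid's grip: a grey barrel 22 mm in diameter and 28 mm long along case y, with flat ends, on a post of 14 mm square. With the lid shut it lies 175 mm from the hinge line towards case -x, 55 mm off the case's middle towards case -y, and 43 mm above the hinge (34 mm above the lid's top)
- lamp_mid (a point): Centre (half-way up, 42.5 mm above its foot) of the loose LED lamp, about 0.4 kg, standing upright on the floor of the case, under the lid, z axis up. 85 mm high. Lower part: bright metal half ball of 36 mm radius with a flat of 15 mm radius as foot; its widest part, a shoulder of 72 mm diameter, is 33 to 36 mm above the foot. Upper part: dark drum 46 mm in diameter from 36 to 85 mm above the foot, to hold it by; LEDs on top
- wide_stand_cup (a point): Centre of the cup's mouth (rim plane) of the stand with the wider cup, loose, dark steel, 0.9 kg: foot disc 110 mm in diameter and 10 mm thick, above it a conical cup, open upwards, 90 mm in outer diameter at the rim, rim 42 mm above the bench. The lamp's half ball centres itself in this cup: fully seated, the lamp's foot is 16.5 mm above the bench and its centre 17 mm above the rim plane
- narrow_stand_cup (a point): Centre of the cup's mouth of a second stand, loose, the same foot, but its cup is only 52 mm in outer diameter at the rim, rim 42 mm above the bench; not for this lamp
- speaker: Small black loudspeaker, loose, 75 x 80 x 110 mm high, origin at the centre of its underside; to be left alone
- tape_roll: Roll of black tape lying flat, 100 mm in diameter, 48 mm high, origin at the centre of its underside; to be left alone
- driver: Screwdriver lying on the bench, to be left alone
Not all that is in view belongs to the job. What is shaped like the part that bears wide_stand_cup but blue or white is not meant.

How it is judged:
By the outcome, as a careful person would: the job done as asked, in the order asked, and still so for the second after the job is handed in, with the robot touching nothing.
It also fails if it takes over 69 s, if anything falls off the work surface, if the arm or the gripper's body presses on something with over 40 N, if the wrist force passes 120 N, or if a joint passes its speed limit or range.

## Working session

There is one attempt and no reset: what is moved stays moved. The work goes in short steps, Python scripts to look and compute and a tool call to move; the robot and the scene stay as the last step left them, time stands still between calls to the robot, and variables do not carry over. Pictures are saved under pics/ and viewed, and the job is handed in when it is done.

Besides the shell and the picture viewer there is one more tool, called after "Emit:" in YAML: its name, and indented under it one key for each argument. play_rows: Moves the arm, as the interface text tells. Its arguments: {"type":"object","properties":{"increments":{"type":"array"},"fingers":{"type":"number"}},"required":["increments"]}

```bash
mkdir -p pics; ls
python3 - <<'E'
from bench import ctrl
import cv2,numpy as np
for n in("side","top"):
    im=ctrl.get_image(n); cv2.imwrite(f"pics/{n}0.png",im)
    c=ctrl.calibration(n); print(n,np.round(c["mtx"],1).tolist(),c["dist"],np.round(c["pose"],3).tolist())
s=ctrl.sense(); print(s, ctrl.grip_depth)
E
```

```text
pics
side [[456.3, 0.0, 262.9], [0.0, 456.3, 188.8], [0.0, 0.0, 1.0]] [-0.16543891  0.          0.          0.          0.        ] [[0.745, -0.474, 0.47, -0.116], [-0.668, -0.521, 0.532, -0.719], [-0.008, -0.71, -0.705, 1.164], [0.0, 0.0, 0.0, 1.0]]
top [[379.5, 0.0, 255.4], [0.0, 379.5, 190.7], [0.0, 0.0, 1.0]] [0.02940885 0.         0.         0.         0.        ] [[-0.021, -0.998, 0.058, 0.5], [-1.0, 0.02, -0.018, 0.063], [0.017, -0.058, -0.998, 1.274], [0.0, 0.0, 0.0, 1.0]]
{'t': 0.1, 'joints': array([ 1.17338275e+00,  3.51189515e-01,  1.65236836e+00, -2.58922796e-05,
        1.13910099e+00, -8.46062409e-02]), 'joint_vel': array([-0.001247  ,  0.00070771, -0.00187286, -0.00071099, -0.00148883,
       -0.00011536]), 'joint_efforts': array([ 1.83283366e-03, -5.06832683e+01, -2.91875517e+01, -1.06799587e-04,
        2.67575670e-03, -1.13673158e-05]), 'tool_pos': array([0.16910594, 0.52300123, 0.19710521]), 'eef_rot': array([-4.89302811e-01, -3.10301934e+00,  1.63509070e-03]), 'ft_force': array([ 1.01464905, -0.28073335,  0.01161493]), 'moment': array([ 0.02326327, -0.06866644, -0.01773544]), 'finger_gap': 1.0013822809365165} 0.0187
```

View pics/side0.png

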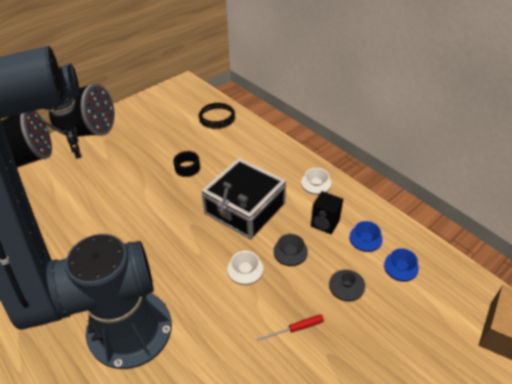

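View pics/top0.png

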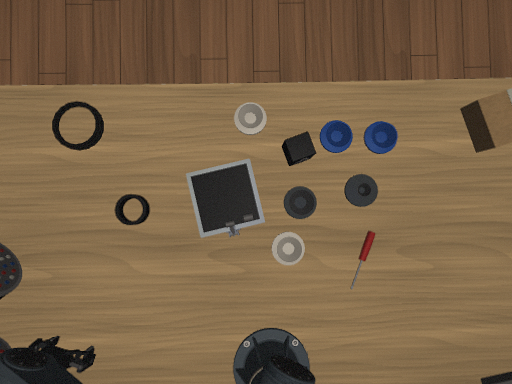

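The top view shows the case at about (226,198), with its latch at (234,230) and lid grip near (248,217). The two dark stands are at (300,202), which looks wider, and (361,190). I'll zoom in to check.

Run:
```python
import cv2,numpy as np
t=cv2.imread("pics/top0.png"); s=cv2.imread("pics/side0.png")
a=cv2.resize(t[145:255,175:395],None,fx=3.6,fy=3.6,interpolation=cv2.INTER_CUBIC)
b=cv2.resize(s[150:310,190:380],None,fx=3.6,fy=3.6,interpolation=cv2.INTER_CUBIC)
cv2.imwrite("pics/topz.png",cv2.convertScaleAbs(a,alpha=1.5,beta=20));cv2.imwrite("pics/sidez.png",cv2.convertScaleAbs(b,alpha=1.5,beta=20))
```

```text
(no output)
```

View pics/topz.png

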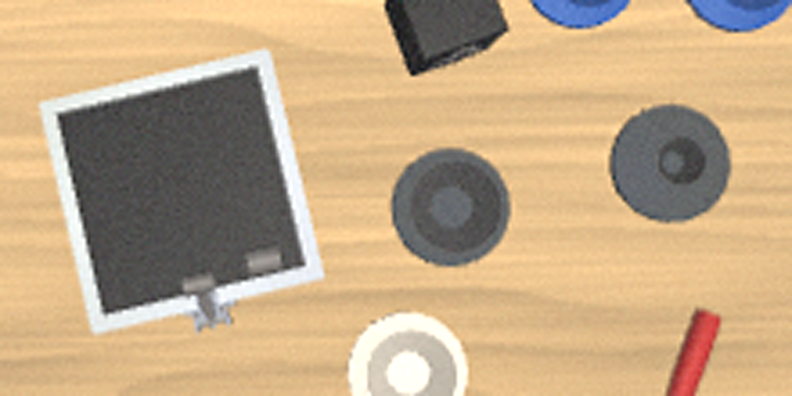

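View pics/sidez.png

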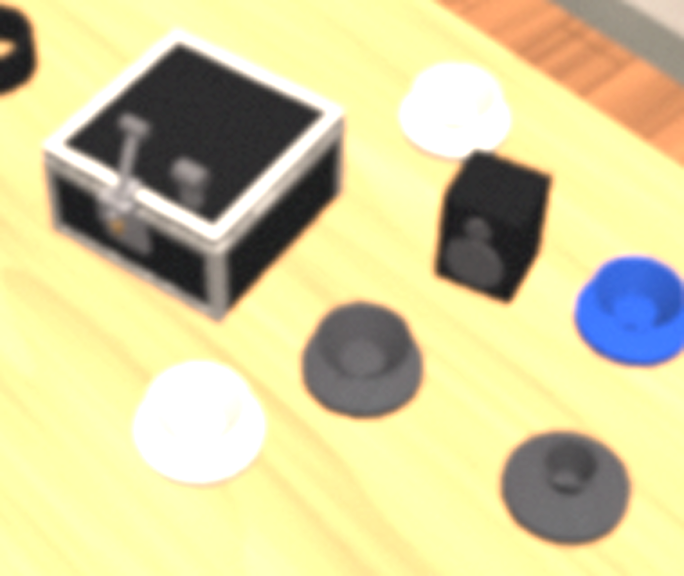

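The wide stand is confirmed at top (300,202); its cup opening nearly fills the foot. The lid's edging is a clean bright square, the latch tip is near (231,224) and the grip near (248,217).

```bash
cat > h.py <<'E'
import cv2,numpy as np
from bench import ctrl
def ray(n,uv):
    c=ctrl.calibration(n); p=cv2.undistortPoints(np.array(uv,float).reshape(-1,1,2),np.array(c["mtx"]),np.array(c["dist"])).reshape(-1,2)
    T=np.array(c["pose"]); d=np.c_[p,np.ones(len(p))]@T[:3,:3].T
    return T[:3,3],d
def onz(n,uv,z):
    o,d=ray(n,uv); return o+d*((z-o[2])/d[:,2])[:,None]
def tri(uvt,uvs):
    A=[];b=[]
    for n,uv in(("top",uvt),("side",uvs)):
        o,d=ray(n,[uv]); d=d[0]/np.linalg.norm(d[0]); P=np.eye(3)-np.outer(d,d); A.append(P);b.append(P@o)
    A=np.vstack(A);b=np.hstack(b); x=np.linalg.lstsq(A,b,rcond=None)[0]; return x,np.linalg.norm(A@x-b)
def proj(n,X):
    c=ctrl.calibration(n);T=np.linalg.inv(np.array(c["pose"]))
    return cv2.projectPoints(np.array(X,float).reshape(-1,1,3),cv2.Rodrigues(T[:3,:3])[0],T[:3,3],np.array(c["mtx"]),np.array(c["dist"]))[0].reshape(-1,2)
E
python3 - <<'E'
from h import *
t=cv2.imread("pics/top0.png");hsv=cv2.cvtColor(t,cv2.COLOR_BGR2HSV)
m=((hsv[...,1]<50)&(hsv[...,2]>140)).astype(np.uint8)*255
m[:, :178]=0;m[:,275:]=0;m[:150]=0;m[245:]=0
cs=sorted(cv2.findContours(m,cv2.RETR_EXTERNAL,cv2.CHAIN_APPROX_NONE)[0],key=cv2.contourArea)
c=max(cs,key=cv2.contourArea); 
q=cv2.approxPolyDP(cv2.convexHull(c),6,True).reshape(-1,2);print(q, cv2.minAreaRect(c))
r=cv2.boxPoints(cv2.minAreaRect(c)); W=onz("top",r,.11);print(W.round(4),[np.linalg.norm(W[i]-W[(i+1)%4]).round(4) for i in range(4)])
W=onz("top",q,.11);print(W.round(4),[np.linalg.norm(W[i]-W[(i+1)%len(q)]).round(4) for i in range(len(q))])
# stands: dark gray masks
g=cv2.cvtColor(t,cv2.COLOR_BGR2GRAY)
m=((hsv[...,1]<60)&(g<110)).astype(np.uint8)*255; 
for c in cv2.findContours(m,cv2.RETR_EXTERNAL,cv2.CHAIN_APPROX_NONE)[0]:
    if cv2.contourArea(c)>300:
        (x,y),rad=cv2.minEnclosingCircle(c)
        if 275<x<390 and 130<y<260:
            e=cv2.fitEllipse(c); P=onz("top",[e[0]],.01)[0]; print("stand?",e,P.round(4))
E
```

```text
[[249 159]
 [264 221]
 [201 236]
 [186 174]] ((224.8048553466797, 197.68682861328125), (65.96675872802734, 66.27792358398438), 76.50426483154297)
[[0.6255 0.2568 0.11  ]
 [0.6697 0.0582 0.11  ]
 [0.4714 0.0151 0.11  ]
 [0.4287 0.2121 0.11  ]] [np.float64(0.2034), np.float64(0.2029), np.float64(0.2016), np.float64(0.2017)]
[[0.6662 0.0593 0.11  ]
 [0.4745 0.0172 0.11  ]
 [0.4332 0.2099 0.11  ]
 [0.6234 0.2534 0.11  ]] [np.float64(0.1962), np.float64(0.197), np.float64(0.1951), np.float64(0.1988)]
stand? ((299.6748352050781, 202.22071838378906), (31.372150421142578, 31.611543655395508), 106.82936096191406) [ 0.5322 -0.1071  0.01  ]
stand? ((360.75885009765625, 189.95831298828125), (31.240800857543945, 31.902631759643555), 96.98568725585938) [ 0.5691 -0.3126  0.01  ]
stand? ((298.5462646484375, 148.39599609375), (27.871185302734375, 31.760866165161133), 43.99674606323242) [ 0.7132 -0.1082  0.01  ]
```

Run:
```python
from h import *
C=np.array([.549,.1355,0]);a=.219
X=np.array([np.cos(a),np.sin(a),0]);Y=np.array([-X[1],X[0],0]);Z=np.array([0,0,1.])
f=lambda x,y,z:C+x*X+y*Y+z*Z
P={"tip":f(-.112+.0317,0,.175),"pivot":f(-.112,0,.107),"grip":f(-.075,-.055,.144),"cup":np.array([.5322,-.1071,.042])}
for sx in(-1,1):
  for sy in(-1,1): P[f"c{sx}{sy}"]=f(.1*sx,.1*sy,.11)
ims={n:cv2.imread(f"pics/{n}0.png") for n in("top","side")}
for n in ims:
    big=cv2.resize(ims[n],None,fx=4,fy=4,interpolation=cv2.INTER_CUBIC)
    for k,p in P.items():
        u=proj(n,p)[0]; print(n,k,p.round(4),u.round(1)); cv2.drawMarker(big,tuple(int(round(v*4+1.5)) for v in u),(0,0,255),0,10,1)
    # cup rim circle
    th=np.linspace(0,6.28,60); 
    for (cc,r,z) in((P["cup"],.045,.042),(P["cup"],.055,.01)):
        pts=proj(n,np.c_[cc[0]+r*np.cos(th),cc[1]+r*np.sin(th),0*th+z])
        cv2.polylines(big,[np.round(pts*4+1.5).astype(int)],True,(0,255,0),1)
    x,y=(180,150) if n=="top" else (195,150)
    cv2.imwrite(f"pics/{n}_chk.png",big[y*4:y*4+ 480,x*4:x*4+640])
```

```text
top tip [0.4706 0.1181 0.175 ] [230.  223.6]
top pivot [0.4397 0.1112 0.107 ] [233.5 233.1]
top grip [0.4877 0.0655 0.144 ] [248.1 217.1]
top cup [ 0.5322 -0.1071  0.042 ] [301. 202.]
top c-1-1 [0.4731 0.0162 0.11  ] [264.4 221.5]
top c-11 [0.4297 0.2114 0.11  ] [200.5 237.2]
top c1-1 [0.6683 0.0596 0.11  ] [248.9 158.3]
top c11 [0.6249 0.2548 0.11  ] [185.5 173.5]
side tip [0.4706 0.1181 0.175 ] [226.2 184.6]
side pivot [0.4397 0.1112 0.107 ] [221.3 205.6]
side grip [0.4877 0.0655 0.144 ] [241.6 197.9]
side cup [ 0.5322 -0.1071  0.042 ] [289.5 243.1]
side c-1-1 [0.4731 0.0162 0.11  ] [248.7 216.3]
side c-11 [0.4297 0.2114 0.11  ] [200. 190.]
side c1-1 [0.6683 0.0596 0.11  ] [284.6 179.8]
side c11 [0.6249 0.2548 0.11  ] [237.3 157.3]
```

View pics/top_chk.png

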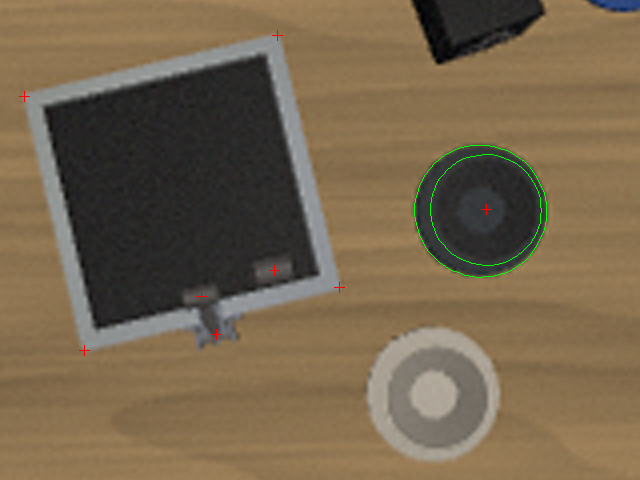

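View pics/side_chk.png

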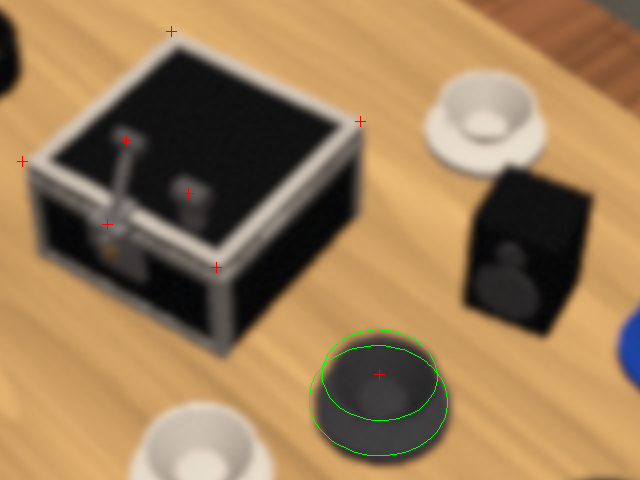

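The latch tip, grip, corners and cup match the model to about 2 mm in both views, with case yaw ≈ 0.219. Next I'll go to the latch with the fingers shut.

Emit:
play_rows:
  increments: [0.0224, -0.0265, 0.003, 0.0355, 0.0224, -0.0265, 0.003, 0.0355, 0.0224, -0.0265, 0.003, 0.0355, 0.0224, -0.0265, 0.003, 0.0355, 0.0224, -0.0265, 0.003, 0.0355]
  fingers: 0

```text
t: 0.6
tool_pos: [0.2818, 0.3895, 0.2125]
eef_rot: [-0.21, -3.134, 0.001]
ft_force: [0.2, 0.5, 0.1]
finger_gap: 0.145
```

Emit:
play_rows:
  increments: [0.0224, -0.0265, 0.003, 0.0355, 0.0224, -0.0265, 0.003, 0.0355, 0.0224, -0.0265, 0.003, 0.0355, 0.0224, -0.0265, 0.003, 0.0355, 0.0224, -0.0265, 0.003, 0.0355]

```text
t: 1.1
tool_pos: [0.3938, 0.257, 0.2276]
eef_rot: [0.069, -3.14, 0.0]
ft_force: [0.6, 0.6, -0.8]
finger_gap: -0.004
```

Emit:
play_rows:
  increments: [0.0224, -0.0265, 0.003, 0.0355, 0.0224, -0.0265, 0.003, 0.0355, 0.0224, -0.0265, 0.003, 0.0355, 0.0224, -0.0265, 0.003, 0.0355, 0.0224, -0.0265, 0.003, 0.0355]

```text
t: 1.6
tool_pos: [0.5058, 0.1245, 0.2425]
eef_rot: [0.346, -3.122, -0.0]
ft_force: [-0.4, 0.1, 0.8]
finger_gap: -0.0
```

Emit:
play_rows:
  increments: [0, 0, -0.03, 0, 0, 0, -0.03, 0, 0, 0, -0.02, 0, 0, 0, -0.01, 0, 0, 0, 0, 0]

```text
t: 2.1
tool_pos: [0.5046, 0.1258, 0.1516]
eef_rot: [0.344, -3.12, 0.0]
ft_force: [0.3, -0.1, -0.5]
finger_gap: -0.001
```

Emit:
play_rows:
  increments: [-0.01, -0.0022, 0, 0, -0.01, -0.0022, 0, 0, -0.01, -0.0022, 0, 0, -0.01, -0.0022, 0, 0, -0.01, -0.0022, 0, 0]

```text
t: 2.6
tool_pos: [0.4543, 0.1146, 0.153]
eef_rot: [-0.344, 3.122, 0.0]
ft_force: [-0.3, 0.3, 0.0]
finger_gap: -0.004
```

Emit:
play_rows:
  increments: [-0.01, -0.0022, 0, 0, -0.01, -0.0022, 0, 0, -0.01, -0.0022, 0, 0, -0.01, -0.0022, 0, 0, -0.01, -0.0022, 0, 0]

```text
t: 3.1
tool_pos: [0.4044, 0.1036, 0.1526]
eef_rot: [-0.344, 3.123, -0.0]
ft_force: [-0.1, 0.7, -0.9]
finger_gap: -0.001
```

```bash
cat > snap.py <<'E'
import sys
from h import *
k,boxes=sys.argv[1],{"top":(165,140),"side":(180,120)}
z=4
for n in ("top","side"):
    im=ctrl.get_image(n); cv2.imwrite(f"pics/{k}_{n}_raw.png",im); x,y=boxes[n]
    cv2.imwrite(f"pics/{k}_{n}.png",cv2.convertScaleAbs(cv2.resize(im[y:y+140,x:x+190],None,fx=z,fy=z,interpolation=cv2.INTER_CUBIC),alpha=1.4,beta=20))
s=ctrl.sense();print(s["t"],s["tool_pos"].round(4),s["ft_force"].round(1),s["finger_gap"])
E
python3 snap.py latch
```

```text
3.2 [0.4041 0.1036 0.1526] [ 0.  -1.1  0.3] -0.0013080524269956728
```

View pics/latch_side.png

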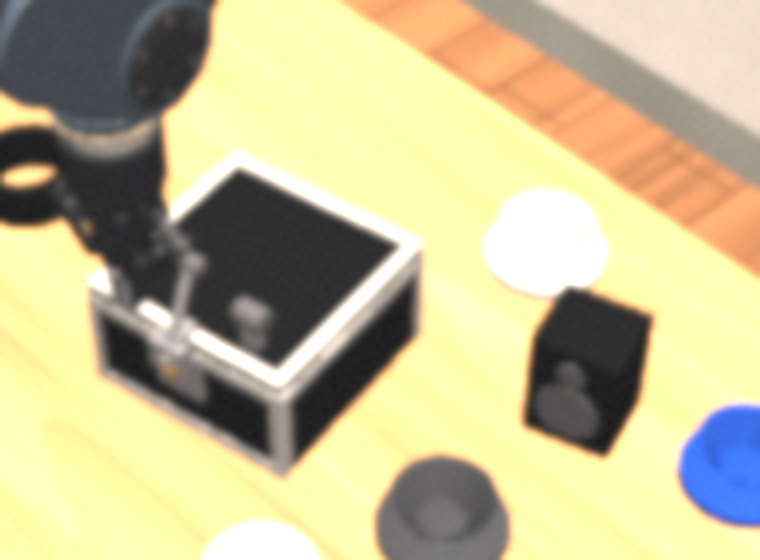

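View pics/latch_top.png

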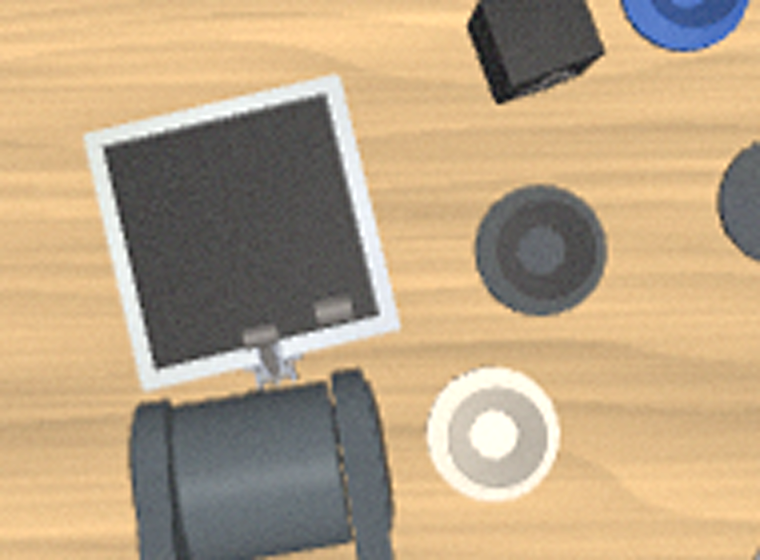

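Run:
```python
from h import *
print(proj("side",[[.404,.1036,.1526],[.4706,.1181,.175]]),proj("top",[[.404,.1036,.1526],[.4706,.1181,.175]]))
im=cv2.imread("pics/latch_side_raw.png")
cv2.imwrite("pics/lz.png",cv2.convertScaleAbs(cv2.resize(im[150:230,180:270],None,fx=7,fy=7,interpolation=cv2.INTER_CUBIC),alpha=2.2,beta=30))
```

```text
[[212.61845597 202.52860648]
 [226.16221772 184.62249372]] [[235.65701375 246.08684223]
 [229.94391961 223.59572646]]
```

View pics/lz.png

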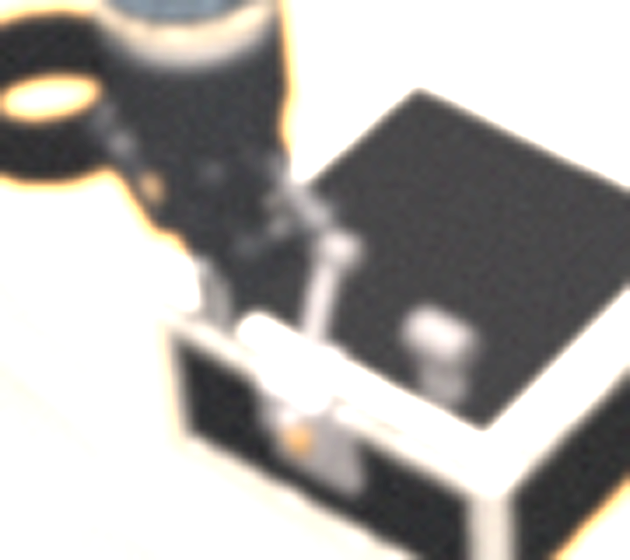

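The latch still looks closed in both views: the tip is at top (230,223), and the finger is now in front of it. No force was felt. I'll go back and watch the approach in smaller steps.

Emit:
play_rows:
  increments: [0, 0, 0.04, 0, 0, 0, 0.045, 0, 0.03, 0.0066, 0, 0, 0.035, 0.0077, 0, 0, 0.035, 0.0077, 0, 0]

```text
t: 3.7
tool_pos: [0.5068, 0.1262, 0.2381]
eef_rot: [-0.344, 3.121, 0.0]
ft_force: [-0.0, -0.8, 0.4]
finger_gap: 0.003
```

Emit:
play_rows:
  increments: [0, 0, -0.04, 0, 0, 0, -0.04, 0, 0, 0, -0.005, 0, 0, 0, 0, 0]

```text
t: 4.1
tool_pos: [0.5052, 0.1258, 0.1527]
eef_rot: [0.344, -3.121, 0.0]
ft_force: [0.4, 1.3, 0.9]
finger_gap: 0.002
```

```bash
python3 snap.py l2;  python3 - <<'E'
from h import *
im=cv2.imread("pics/l2_side_raw.png")
cv2.imwrite("pics/lz2.png",cv2.convertScaleAbs(cv2.resize(im[150:230,180:270],None,fx=7,fy=7,interpolation=cv2.INTER_CUBIC),alpha=2.2,beta=30))
E
```

```text
4.2 [0.5063 0.126  0.1545] [ 0.  -0.2 -0.1] 0.000490008395967403
```

View pics/lz2.png

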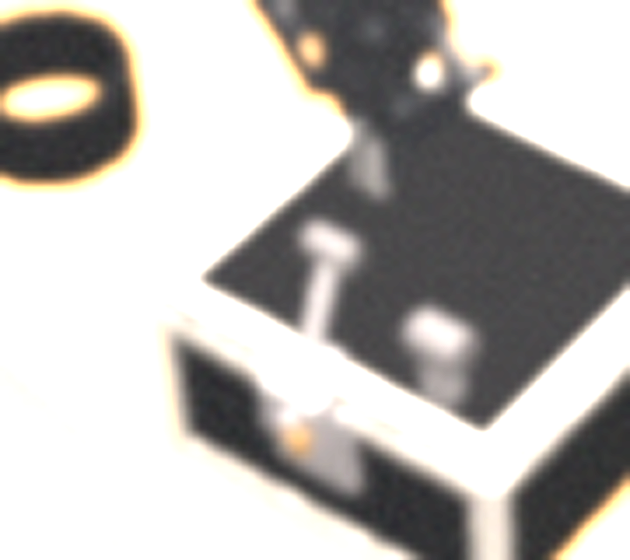

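View pics/l2_top.png

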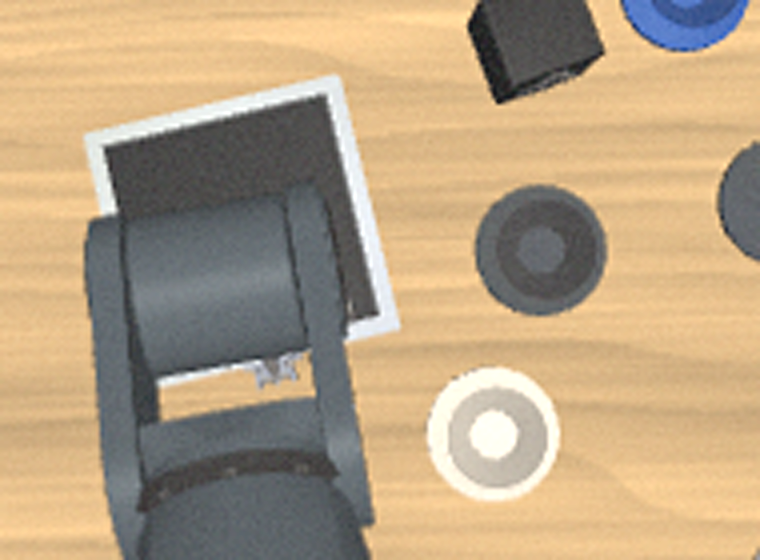

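The fingertip is behind the lever, at raw side (233,178), as intended. I'll push in small steps and look again.

Emit:
play_rows:
  increments: [-0.01, -0.0022, 0, 0, -0.01, -0.0022, 0, 0, -0.01, -0.0022, 0, 0]

```text
t: 4.5
tool_pos: [0.4743, 0.119, 0.1533]
eef_rot: [-0.344, 3.122, 0.0]
ft_force: [-0.1, 0.2, 0.4]
finger_gap: -0.0
```

```bash
python3 snap.py l3;  python3 - <<'E'
from h import *
im=cv2.imread("pics/l3_side_raw.png")
cv2.imwrite("pics/lz3.png",cv2.convertScaleAbs(cv2.resize(im[150:230,180:270],None,fx=7,fy=7,interpolation=cv2.INTER_CUBIC),alpha=2.2,beta=30))
print(proj("side",[.5063,.126,.1545]),proj("side",ctrl.sense()["tool_pos"]))
E
```

```text
4.6 [0.4739 0.119  0.153 ] [ 0.2 -0.   0.4] 0.0016012901443886653
[[233.77671981 182.68040705]] [[227.2533711  188.97837417]]
```

View pics/lz3.png

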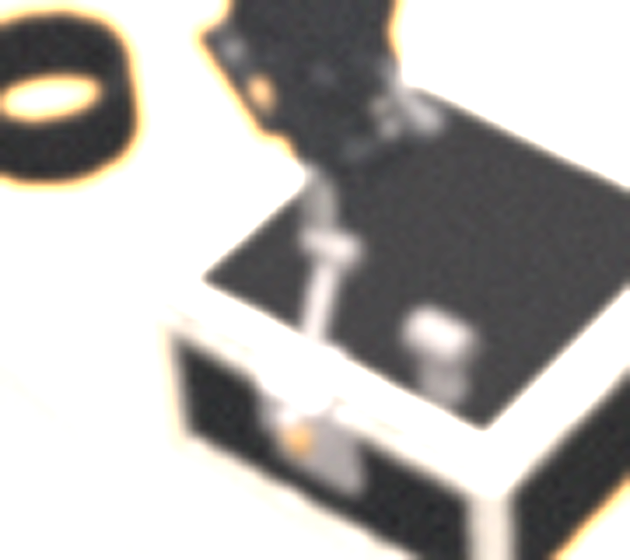

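Emit:
play_rows:
  increments: [-0.01, -0.0022, 0, 0]

```text
t: 4.7
tool_pos: [0.4656, 0.117, 0.153]
eef_rot: [-0.344, 3.121, 0.0]
ft_force: [-0.4, 0.2, 0.5]
finger_gap: -0.005
```

```bash
cat > lz.py <<'E'
import sys
from h import *
im=ctrl.get_image("side");cv2.imwrite(f"pics/{sys.argv[1]}_raw.png",im)
cv2.imwrite(f"pics/{sys.argv[1]}.png",cv2.convertScaleAbs(cv2.resize(im[150:230,180:270],None,fx=7,fy=7,interpolation=cv2.INTER_CUBIC),alpha=3.5,beta=30))
E
python3 lz.py lz4
```

```text
(no output)
```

Emit:
play_rows:
  increments: [-0.01, -0.0022, 0, 0]

```text
t: 4.85
tool_pos: [0.4552, 0.1148, 0.1527]
eef_rot: [-0.344, 3.122, 0.0]
ft_force: [-0.0, 0.5, -0.6]
finger_gap: 0.001
```

```bash
python3 lz.py lz5
```

```text
(no output)
```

View pics/lz4.png

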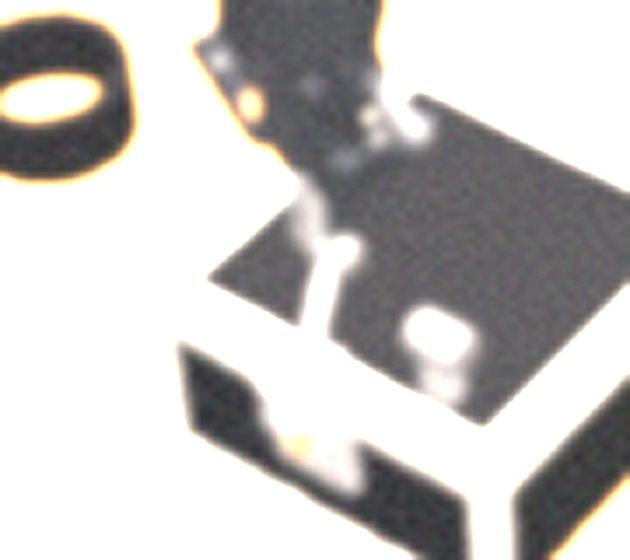

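View pics/lz5.png

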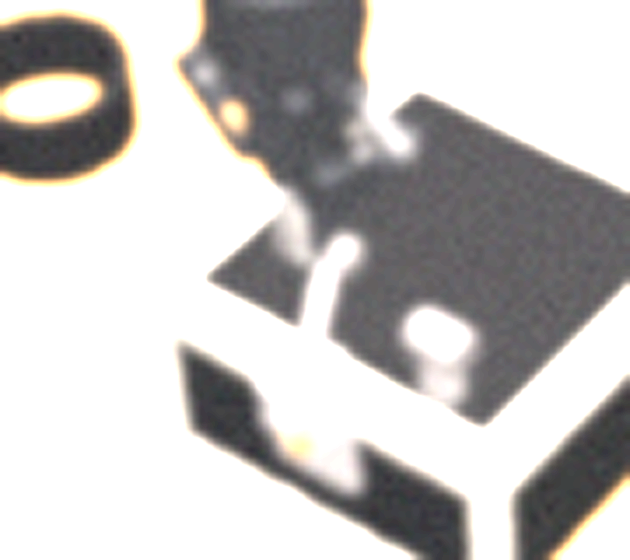

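Run:
```python
from h import *
im=cv2.imread("pics/latch_side_raw.png")
b=cv2.resize(im[160:220,180:250],None,fx=10,fy=10,interpolation=cv2.INTER_CUBIC)
p=proj("side",[.404,.1036,.1526])[0]
cv2.drawMarker(b,(int((p[0]-180)*10+5),int((p[1]-160)*10+5)),(0,0,255),0,12,1)
p=proj("side",[.404,.1036,.1826])[0]
cv2.drawMarker(b,(int((p[0]-180)*10+5),int((p[1]-160)*10+5)),(0,255,0),0,12,1)
cv2.imwrite("pics/lzz.png",cv2.convertScaleAbs(b,alpha=1.3))
```

```text
(no output)
```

View pics/lzz.png

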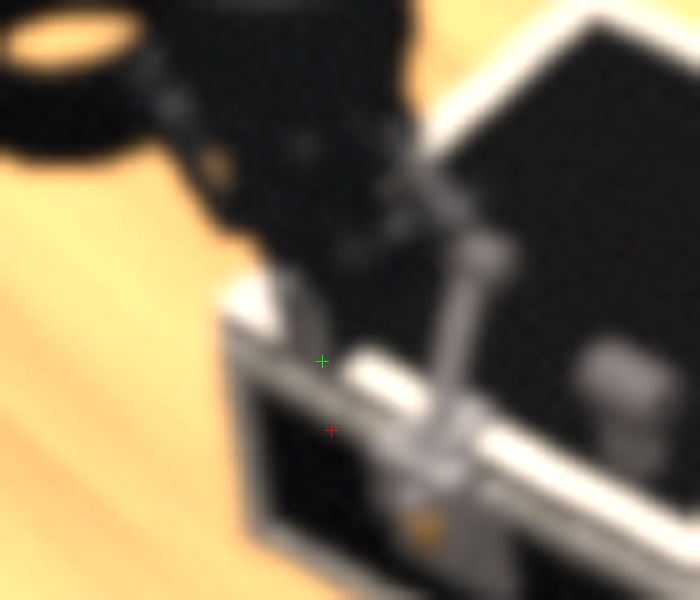

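At front position the fingertips show at about raw (212,196), which is about 28 mm higher than the reported TCP would project. So the shut finger passed just over the lever. I'll go back and run lower, at z ≈ 0.13, which is still 20 mm above the lid if the reading is exact.

Emit:
play_rows:
  increments: [0, 0, 0.045, 0, 0.025, 0.0055, 0, 0, 0.03, 0.0066, 0, 0, 0, 0, -0.045, 0, 0, 0, -0.0, 0]

```text
t: 5.4
tool_pos: [0.5075, 0.1264, 0.1484]
eef_rot: [0.344, -3.115, 0.001]
ft_force: [-0.5, 0.0, 0.8]
finger_gap: -0.003
```

Emit:
play_rows:
  increments: [0, 0, -0.01, 0, 0, 0, -0.008, 0, 0, 0, -0.005, 0, 0, 0, 0, 0]

```text
t: 5.8
tool_pos: [0.51, 0.1269, 0.1296]
eef_rot: [0.344, -3.122, 0.0]
ft_force: [0.1, 0.7, 0.0]
finger_gap: 0.003
```

Run:
```python
from h import *
im=ctrl.get_image("side");s=ctrl.sense();print(s["tool_pos"],s["joints"])
b=cv2.resize(im[150:220,190:260],None,fx=10,fy=10,interpolation=cv2.INTER_CUBIC)
for z,c in((0,(0,0,255)),(.03,(0,255,0))):
    p=proj("side",s["tool_pos"]+[0,0,z])[0]+[1,1.5]
    cv2.drawMarker(b,(int((p[0]-190)*10+5),int((p[1]-150)*10+5)),c,0,12,1)
cv2.imwrite("pics/l6.png",cv2.convertScaleAbs(b,alpha=2.2,beta=10))
```

```text
[0.51025088 0.12690503 0.12996334] [ 1.55221587e-01  3.90095174e-01  1.78080637e+00 -2.03160556e-05
  9.70337696e-01 -1.63527829e+00]
```

View pics/l6.png

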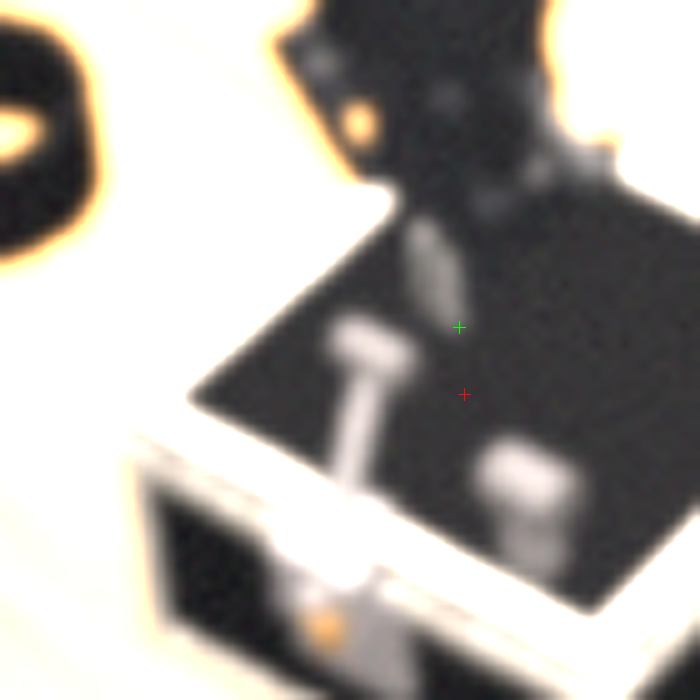

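Run:
```python
from h import *
im=ctrl.get_image("side");cv2.imwrite("pics/l7_raw.png",im)
c=im[150:220,190:260].astype(float); c=cv2.GaussianBlur(c,(0,0),.7)
b=np.clip((c-5)*5.5,0,255).astype(np.uint8)
cv2.imwrite("pics/l7.png",cv2.resize(b,None,fx=10,fy=10,interpolation=cv2.INTER_CUBIC))
```

```text
(no output)
```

View pics/l7.png

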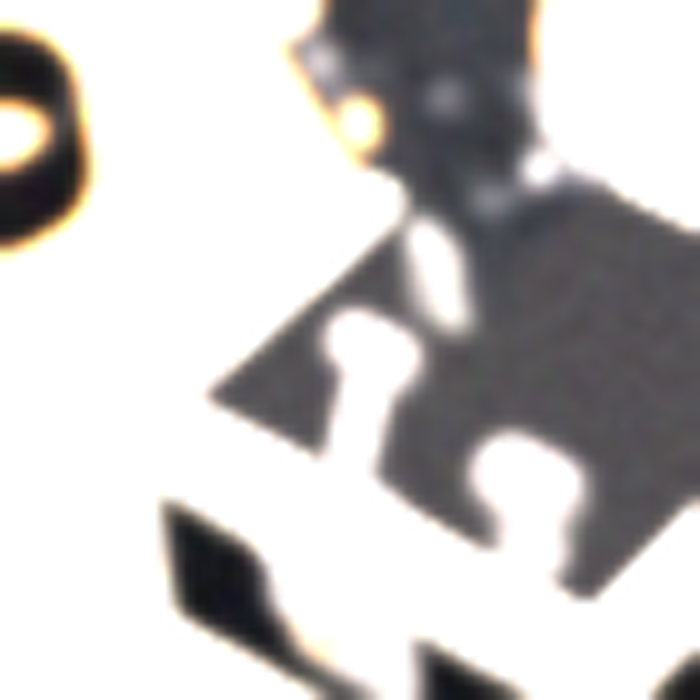

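The fingertip ends at about raw (236,182), above the reported TCP, so real contact height should be near 0.158. I'll push at this height and watch the force.

Emit:
play_rows:
  increments: [-0.01, -0.0022, 0, 0, -0.01, -0.0022, 0, 0, -0.01, -0.0022, 0, 0]

```text
t: 6.2
tool_pos: [0.481, 0.1204, 0.1307]
eef_rot: [-0.344, 3.118, 0.0]
ft_force: [6.9, 1.2, 6.0]
finger_gap: -0.001
```

Emit:
play_rows:
  increments: [-0.01, -0.0022, 0, 0]

```text
t: 6.3
tool_pos: [0.4711, 0.1182, 0.1309]
eef_rot: [-0.344, 3.118, 0.0]
ft_force: [4.2, 1.3, 3.7]
finger_gap: 0.0
```

Emit:
play_rows:
  increments: [-0.01, -0.0022, 0, 0]

```text
t: 6.4
tool_pos: [0.4605, 0.1159, 0.1306]
eef_rot: [-0.344, 3.119, 0.0]
ft_force: [3.4, 1.7, 3.0]
finger_gap: 0.002
```

```bash
python3 lz.py lz8
```

View pics/lz8.png

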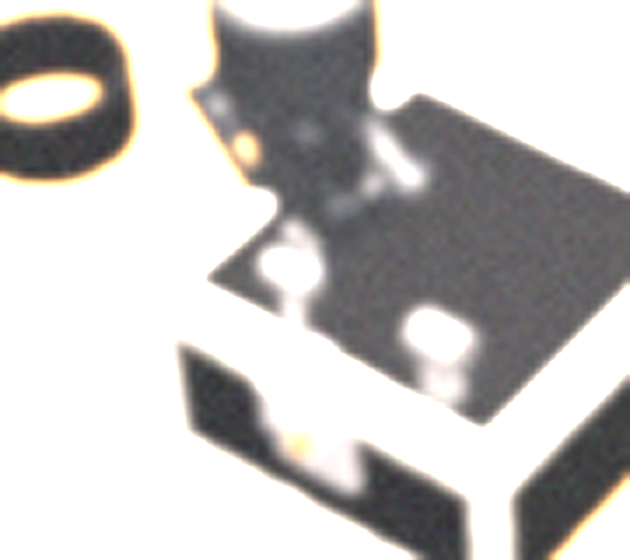

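Contact: the latch is moving, with the tip now at about raw (221,188). So xy is right and the finger sits higher than reported. I'll continue past dead centre.

Emit:
play_rows:
  increments: [-0.01, -0.0022, 0, 0, -0.01, -0.0022, 0, 0, -0.01, -0.0022, 0, 0, -0.01, -0.0022, 0, 0, -0.01, -0.0022, 0, 0]

```text
t: 6.95
tool_pos: [0.4089, 0.1046, 0.1293]
eef_rot: [0.344, -3.122, 0.0]
ft_force: [0.2, -1.2, 0.9]
finger_gap: 0.001
```

```bash
python3 lz.py lz9
```

```text
(no output)
```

View pics/lz9.png

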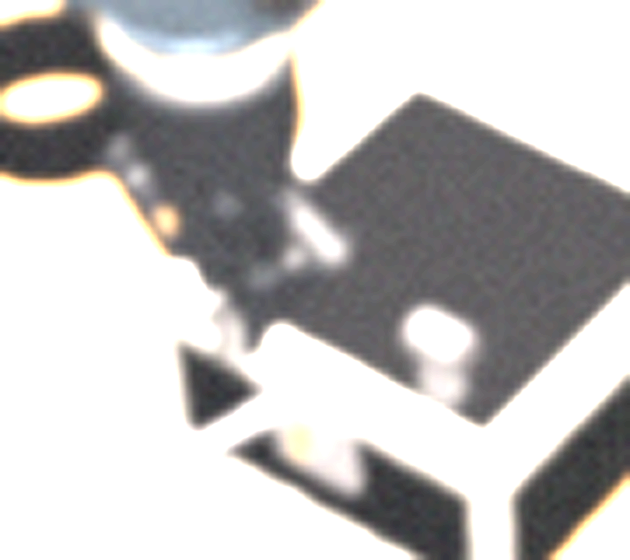

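The latch is open, with the lever lying out at about raw (212,208). Next I'll quantify the fingertip height offset from the saved pictures.

Run:
```python
from h import *
obs=[([.4041,.1036,.1526],(212,196.5)),([.51025,.1269,.13],(236,182.5)),([.4089,.1046,.1293],(213.2,200.2))]
for p,uv in obs:
    for dz in(0,.01,.02,.03,.04): print(dz,(proj("side",np.array(p)+[0,0,dz])[0]+[1,1.5]).round(1),uv)
print(ctrl.sense()["tool_pos"], ctrl.sense()["joints"].round(3))
```

```text
0 [213.6 204. ] (212, 196.5)
0.01 [213.4 201.8] (212, 196.5)
0.02 [213.1 199.5] (212, 196.5)
0.03 [212.8 197.2] (212, 196.5)
0.04 [212.5 194.8] (212, 196.5)
0 [235.9 188.9] (236, 182.5)
0.01 [235.8 186.7] (236, 182.5)
0.02 [235.6 184.5] (236, 182.5)
0.03 [235.5 182.2] (236, 182.5)
0.04 [235.3 179.9] (236, 182.5)
0 [215.3 208.2] (213.2, 200.2)
0.01 [215. 206.] (213.2, 200.2)
0.02 [214.8 203.8] (213.2, 200.2)
0.03 [214.5 201.6] (213.2, 200.2)
0.04 [214.2 199.3] (213.2, 200.2)
[0.40756872 0.10443786 0.12920129] [ 0.14   0.215  2.036 -0.     0.893 -1.65 ]
```

The visible offset is consistently about +30 mm, with true fingertips above the reported TCP. Next I'll move over the lid grip with the fingers partly open.

Emit:
play_rows:
  increments: [0, 0, 0.045, 0, 0, 0, 0.03, 0, 0.03, -0.013, 0, 0, 0.03, -0.013, 0, 0, 0.02, -0.013, 0, 0]
  fingers: 0.055

```text
t: 7.5
tool_pos: [0.4916, 0.0653, 0.2048]
eef_rot: [-0.345, 3.122, -0.0]
ft_force: [-0.8, 1.0, -0.4]
finger_gap: 0.642
```

Emit:
play_rows:
  increments: [0, 0, -0.03, 0, 0, 0, -0.03, 0, 0, 0, -0.015, 0, 0, 0, 0, 0]

```text
t: 7.9
tool_pos: [0.4887, 0.0658, 0.1277]
eef_rot: [0.344, -3.118, -0.0]
ft_force: [-0.7, -0.3, 0.3]
finger_gap: 0.643
```

```bash
python3 lz.py g1; python3 -c "
from h import *
print(ctrl.sense()['tool_pos'])"
```

```text
[0.48964011 0.06585394 0.12915021]
```

View pics/g1.png

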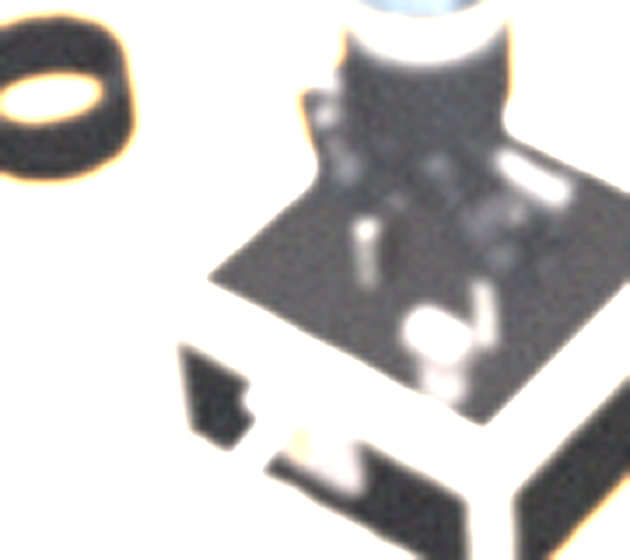

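The fingers straddle the barrel. Their ends are at about raw (232.5,191) and (249,199), roughly 12 mm above the barrel centre. I'll descend in careful steps.

Emit:
play_rows:
  increments: [0, 0, -0.006, 0, 0, 0, -0.006, 0, 0, 0, -0.006, 0, 0, 0, 0, 0]

```text
t: 8.35
tool_pos: [0.4898, 0.0659, 0.111]
eef_rot: [0.344, -3.122, -0.0]
ft_force: [-0.3, -0.1, -0.0]
finger_gap: 0.647
```

Emit:
play_rows:
  increments: [-0.001, 0, -0.004, 0, 0, 0, -0.004, 0, 0, 0, 0, 0]

```text
t: 8.65
tool_pos: [0.4889, 0.0659, 0.1031]
eef_rot: [0.344, -3.122, -0.0]
ft_force: [-0.0, -0.3, 0.1]
finger_gap: 0.643
```

```bash
python3 lz.py g2; python3 -c "
from h import *
print(ctrl.sense()['tool_pos'])"
```

```text
[0.4890849  0.0658913  0.10339939]
```

View pics/g2.png

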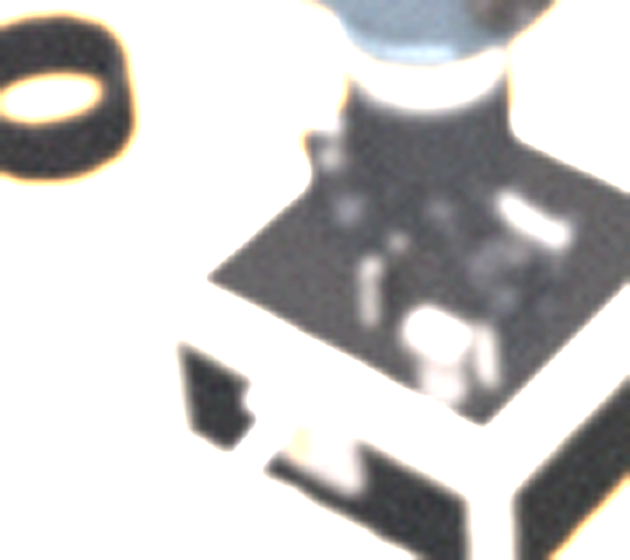

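There is no contact at a reported z of 0.103, below the lid top, so the offset is real. The pads now reach about 13 mm below the barrel centre, so I'll close.

Emit:
play_rows:
  increments: [0, 0, -0.002, 0, 0, 0, 0, 0, 0, 0, 0, 0, 0, 0, 0, 0, 0, 0, 0, 0]
  fingers: 0.01

```text
t: 9.2
tool_pos: [0.4893, 0.0653, 0.1018]
eef_rot: [-0.344, 3.123, -0.001]
ft_force: [-0.9, -3.6, 2.1]
finger_gap: 0.315
```

```bash
python3 lz.py g3; python3 -c "
from h import *
s=ctrl.sense();print(s['tool_pos'],s['ft_force'],s['moment'],s['finger_gap']*85.4)"
```

```text
[0.48930127 0.0653315  0.10178587] [ 0.22587652 -4.66380344  1.29758684] [-0.77014067  0.12018906 -0.04778604] 26.47497591423398
```

View pics/g3.png

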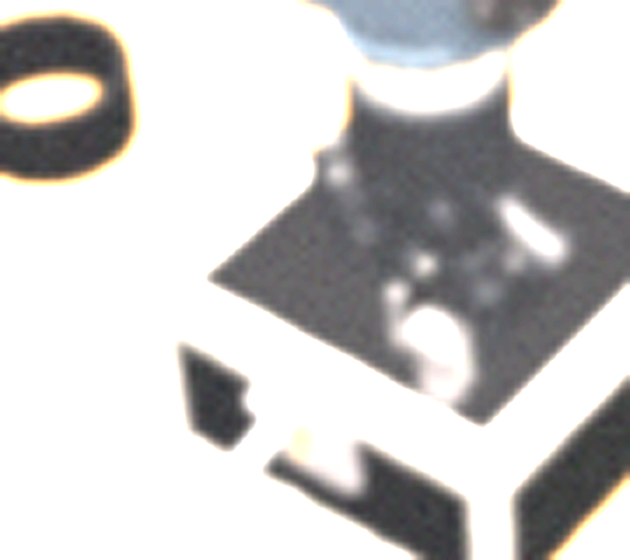

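Gripped: the opening reads 26.5 mm, consistent with the barrel. I'll compute the arc increments.

```bash
python3 -c "
import numpy as np
t=np.linspace(0,1.58,21);x=-.175*np.cos(t)+.043*np.sin(t);z=.175*np.sin(t)+.043*np.cos(t)
dx=np.diff(x);dz=np.diff(z);a=.219
for i in range(4): print([round(float(v),4) for k in range(i*5,i*5+5) for v in (dx[k]*np.cos(a),dx[k]*np.sin(a),dz[k],0)])
"
```

```text
[0.0038, 0.0009, 0.0137, 0.0, 0.0049, 0.0011, 0.0133, 0.0, 0.0059, 0.0013, 0.0129, 0.0, 0.0069, 0.0015, 0.0124, 0.0, 0.0078, 0.0017, 0.0118, 0.0]
[0.0087, 0.0019, 0.0111, 0.0, 0.0095, 0.0021, 0.0104, 0.0, 0.0103, 0.0023, 0.0096, 0.0, 0.011, 0.0024, 0.0087, 0.0, 0.0116, 0.0026, 0.0078, 0.0]
[0.0122, 0.0027, 0.0068, 0.0, 0.0127, 0.0028, 0.0058, 0.0, 0.0131, 0.0029, 0.0048, 0.0, 0.0134, 0.003, 0.0037, 0.0, 0.0137, 0.003, 0.0026, 0.0]
[0.0138, 0.0031, 0.0015, 0.0, 0.0139, 0.0031, 0.0004, 0.0, 0.0139, 0.0031, -0.0007, 0.0, 0.0138, 0.0031, -0.0019, 0.0, 0.0136, 0.003, -0.003, 0.0]
```

Emit:
play_rows:
  increments: [0.0038, 0.0009, 0.0137, 0.0, 0.0049, 0.0011, 0.0133, 0.0, 0.0059, 0.0013, 0.0129, 0.0, 0.0069, 0.0015, 0.0124, 0.0, 0.0078, 0.0017, 0.0118, 0.0]

```text
t: 9.75
tool_pos: [0.5192, 0.0719, 0.1653]
eef_rot: [-0.344, 3.122, -0.001]
ft_force: [10.6, -2.0, -16.9]
finger_gap: 0.309
```

```bash
python3 snap.py o1
```

```text
9.85 [0.5201 0.0721 0.1663] [ 7.1 -3.2 -7.7] 0.30945409183416034
```

View pics/o1_side.png

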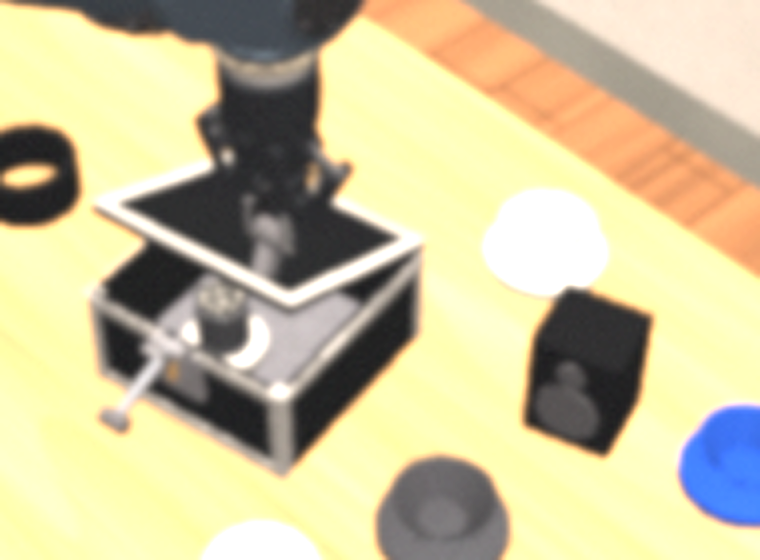

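The lid is rising and the lamp is visible at about zoomed (222,320). Continuing the arc.

Emit:
play_rows:
  increments: [0.0087, 0.0019, 0.0111, 0.0, 0.0095, 0.0021, 0.0104, 0.0, 0.0103, 0.0023, 0.0096, 0.0, 0.011, 0.0024, 0.0087, 0.0, 0.0116, 0.0026, 0.0078, 0.0]

```text
t: 10.35
tool_pos: [0.569, 0.0829, 0.2117]
eef_rot: [0.344, -3.119, 0.002]
ft_force: [4.0, -3.8, -17.0]
finger_gap: 0.306
```

Emit:
play_rows:
  increments: [0.0122, 0.0027, 0.0068, 0.0, 0.0127, 0.0028, 0.0058, 0.0, 0.0131, 0.0029, 0.0048, 0.0, 0.0134, 0.003, 0.0037, 0.0, 0.0137, 0.003, 0.0026, 0.0]

```text
t: 10.85
tool_pos: [0.6337, 0.0971, 0.2351]
eef_rot: [0.343, -3.117, 0.002]
ft_force: [-2.3, -5.4, -11.5]
finger_gap: 0.303
```

Emit:
play_rows:
  increments: [0.0138, 0.0031, 0.0015, 0.0, 0.0139, 0.0031, 0.0004, 0.0, 0.0139, 0.0031, -0.0007, 0.0, 0.0138, 0.0031, -0.0019, 0.0, 0.0136, 0.003, -0.003, 0.0]

```text
t: 11.35
tool_pos: [0.7035, 0.1125, 0.2326]
eef_rot: [0.344, -3.12, 0.002]
ft_force: [-3.4, -4.4, 1.4]
finger_gap: 0.292
```

```bash
python3 snap.py o2
```

```text
11.45 [0.7046 0.1127 0.2323] [ 1.7 -5.5 -2.4] 0.28880417383189577
```

View pics/o2_side.png

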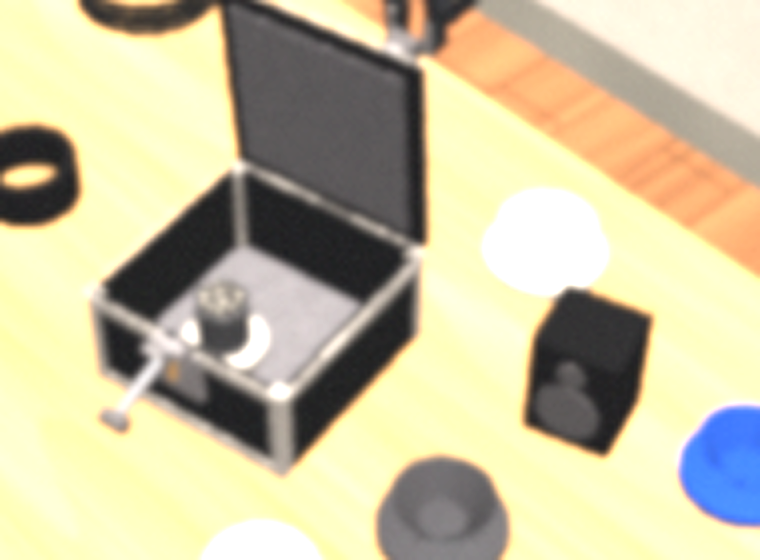

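View pics/o2_top.png

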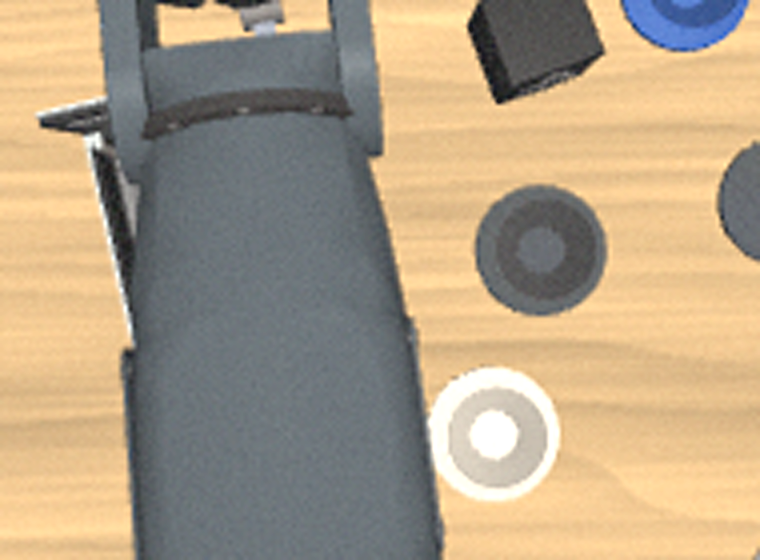

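The lid stands about upright and the arm holds the grip behind it. I'll release, rise clear and come back.

Emit:
play_rows:
  increments: [0, 0, 0, 0, 0, 0, 0, 0, 0, 0, 0, 0, 0, 0, 0, 0]
  fingers: 0.06

```text
t: 11.85
tool_pos: [0.7035, 0.1137, 0.2337]
eef_rot: [-0.345, 3.122, 0.0]
ft_force: [0.3, -0.7, -0.4]
finger_gap: 0.701
```

Emit:
play_rows:
  increments: [0, 0, 0.01, 0, 0, 0, 0.02, 0, 0, 0, 0.03, 0, 0, 0, 0.04, 0, 0, 0, 0.02, 0]

```text
t: 12.35
tool_pos: [0.7041, 0.1136, 0.3582]
eef_rot: [-0.344, 3.118, 0.0]
ft_force: [0.1, -0.3, 0.7]
finger_gap: 0.705
```

Emit:
play_rows:
  increments: [-0.03, 0.0, 0, 0, -0.04, 0.0, 0, 0, -0.04, 0.0, 0, 0, -0.04, 0.0, 0, 0, -0.04, 0, 0, 0]

```text
t: 12.85
tool_pos: [0.512, 0.1135, 0.3541]
eef_rot: [-0.344, 3.121, 0.0]
ft_force: [1.2, -0.2, 1.0]
finger_gap: 0.704
```

Emit:
play_rows:
  increments: [-0.04, 0.02, 0, 0, -0.04, 0.04, 0, 0, -0.03, 0.04, 0, 0, -0.02, 0.04, 0, 0, -0.0, 0.04, 0, 0]

```text
t: 13.35
tool_pos: [0.3863, 0.2904, 0.3552]
eef_rot: [-0.346, 3.12, 0.002]
ft_force: [1.8, -0.1, 0.8]
finger_gap: 0.705
```

```bash
python3 snap.py p1
```

```text
13.45 [0.3874 0.2921 0.3541] [-0.2 -0.9 -0.2] 0.7031470113067151
```

View pics/p1_side.png

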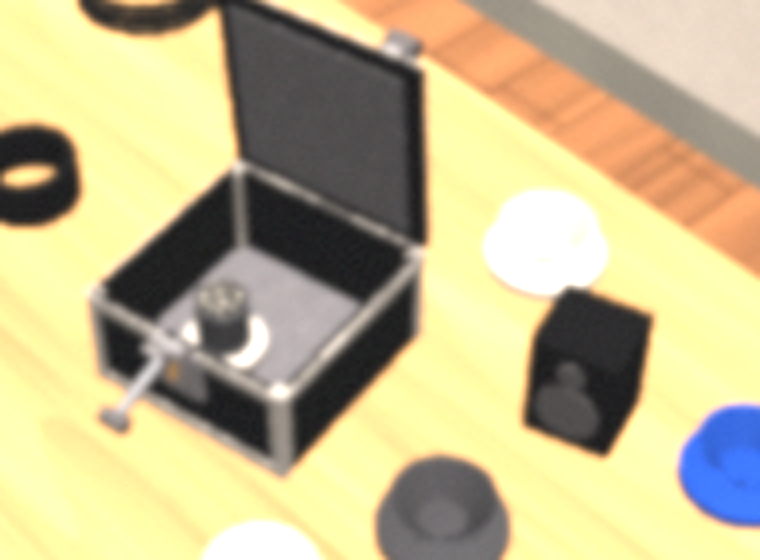

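View pics/p1_top.png

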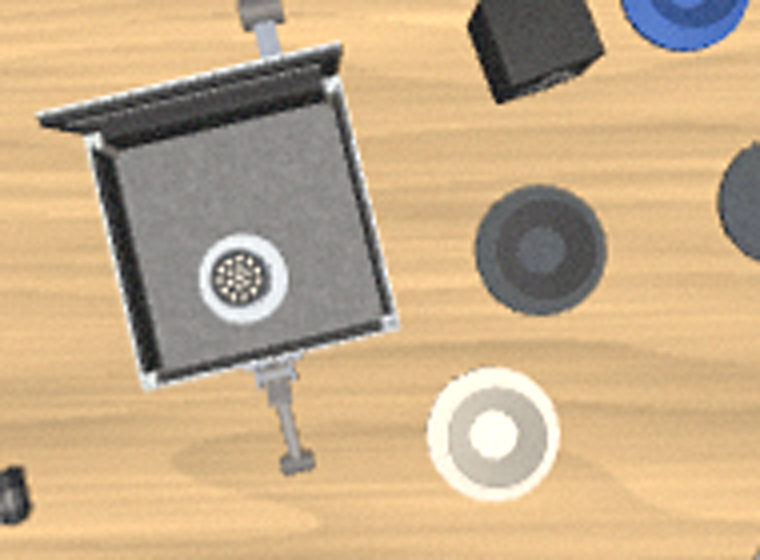

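The lid stays upright, the latch is open, and the lamp is in clear view at about raw top (225.5,209.5). Measuring the lamp and remeasuring the cup.

Run:
```python
from h import *
t=cv2.imread("pics/p1_top_raw.png");g=cv2.cvtColor(t,cv2.COLOR_BGR2GRAY)
m=np.zeros_like(g); m[195:225,210:242]=(g[195:225,210:242]>140)*255
cs=cv2.findContours(m,cv2.RETR_EXTERNAL,cv2.CHAIN_APPROX_NONE)[0];c=max(cs,key=cv2.contourArea)
e=cv2.fitEllipse(c);P=onz("top",[e[0]],.0405)[0];print("ring",e,P.round(4), "diam", e[1][0]/379.5*(1.274-.04))
# drum top: non-bright hole
inner=np.zeros_like(g);cv2.drawContours(inner,[c],-1,255,-1)
h=((inner>0)&(g<110)).astype(np.uint8)*255; h=cv2.morphologyEx(h,cv2.MORPH_CLOSE,np.ones((5,5)))
cs=cv2.findContours(h,cv2.RETR_EXTERNAL,cv2.CHAIN_APPROX_NONE)[0];c2=max(cs,key=cv2.contourArea);e2=cv2.fitEllipse(c2);print("top",e2,onz("top",[e2[0]],.091)[0].round(4))
# side ring check
print("side proj ring", proj("side",[P[0],P[1],.042])+[1,1.5], "top", proj("side",[P[0],P[1],.091])+[1,1.5])
hsv=cv2.cvtColor(t,cv2.COLOR_BGR2HSV)
m=((hsv[...,1]<70)&(g<110)).astype(np.uint8)*255
for c in cv2.findContours(m,cv2.RETR_EXTERNAL,cv2.CHAIN_APPROX_NONE)[0]:
    if cv2.contourArea(c)>300:
        e=cv2.fitEllipse(c)
        if 280<e[0][0]<390 and 180<e[0][1]<215: print("stand",e,onz("top",[e[0]],.01)[0].round(4))
# cup floor (lighter disc) in wide stand
roi=g[190:215,288:313]; print(roi[12,::1])
# side stand
s=cv2.imread("pics/p1_side_raw.png");gs=cv2.cvtColor(s,cv2.COLOR_BGR2GRAY);hs=cv2.cvtColor(s,cv2.COLOR_BGR2HSV)
m=np.zeros_like(gs);m[225:275,265:320]=((gs[225:275,265:320]<75))*255
c=max(cv2.findContours(m,cv2.RETR_EXTERNAL,cv2.CHAIN_APPROX_NONE)[0],key=cv2.contourArea);print("side stand bbox",cv2.boundingRect(c))
for z,r in((.0,.055),(.042,.045)):
    th=np.linspace(0,6.28,90);q=proj("side",np.c_[.5322+r*np.cos(th),-.1071+r*np.sin(th),0*th+z]);print(z,q.min(0),q.max(0))
```

```text
ring ((225.36915588378906, 209.0303192138672), (20.56937599182129, 20.708295822143555), 63.55076599121094) [0.5143 0.1389 0.0405] diam 0.06688434775733193
top ((224.7228240966797, 209.127685546875), (14.009574890136719, 14.420795440673828), 99.07596588134766) [0.5135 0.1378 0.091 ]
side proj ring [[235.94016939 205.0053803 ]] top [[235.18553394 194.83582663]]
stand ((299.68841552734375, 202.1521759033203), (31.61293601989746, 31.98134422302246), 103.36251068115234) [ 0.5325 -0.1071  0.01  ]
stand ((360.8276672363281, 190.0833740234375), (31.556224822998047, 32.19072341918945), 121.20787811279297) [ 0.5687 -0.3128  0.01  ]
[61 46 51 42 46 47 47 62 59 60 59 61 63 66 61 58 59 61 48 40 45 41 36 46
 45]
side stand bbox (275, 235, 31, 31)
0.0 [271.75344007 237.86539229] [306.2334646  265.35803682]
0.042 [275.04623872 231.99305326] [303.86639405 254.63745903]
```

The lamp is at (0.514, 0.138), the cup at (0.5325, −0.107). Both are consistent with their heights and sizes, and neither stand has moved. Moving over the lamp with the jaws along case y.

Emit:
play_rows:
  increments: [0.0253, -0.0307, 0, 0, 0.0253, -0.0307, 0, 0, 0.0253, -0.0307, 0, 0, 0.0253, -0.0307, 0, 0, 0.0253, -0.0307, 0, 0]
  fingers: 0.08

```text
t: 13.95
tool_pos: [0.5157, 0.1333, 0.3542]
eef_rot: [-0.344, 3.122, 0.0]
ft_force: [0.5, 0.1, -0.2]
finger_gap: 0.937
```

Emit:
play_rows:
  increments: [0, 0, -0.04, 0, 0, 0, -0.045, 0, 0, 0, -0.045, 0, 0, 0, -0.045, 0, 0, 0, -0.04, 0]

```text
t: 14.45
tool_pos: [0.5147, 0.1346, 0.1371]
eef_rot: [-0.344, 3.122, -0.0]
ft_force: [0.9, 0.1, 0.1]
finger_gap: 0.937
```

Emit:
play_rows:
  increments: [0, 0, -0.03, 0, 0, 0, -0.02, 0, 0, 0, -0.01, 0, 0, 0, 0, 0]

```text
t: 14.85
tool_pos: [0.5147, 0.1349, 0.078]
eef_rot: [0.344, -3.122, 0.0]
ft_force: [0.1, -0.8, -1.1]
finger_gap: 0.939
```

```bash
python3 lz.py m1; python3 -c "
from h import *
print(ctrl.sense()['tool_pos'])"
```

```text
[0.51523643 0.13512629 0.07892874]
```

View pics/m1.png

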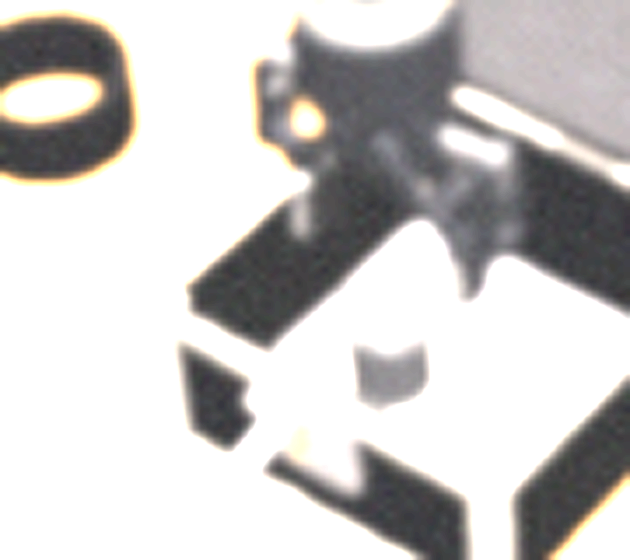

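The fingertips are at raw (223,184) and (247,192.6). Their midpoint (235,188) is on the lamp axis, at about z 0.122. I'll shift 3 mm in y and descend.

Emit:
play_rows:
  increments: [-0.001, 0.003, -0.015, 0, 0, 0, -0.015, 0, 0, 0, -0.01, 0, 0, 0, -0.01, 0, 0, 0, 0, 0]

```text
t: 15.4
tool_pos: [0.5136, 0.1382, 0.0278]
eef_rot: [0.344, -3.122, 0.0]
ft_force: [0.2, 0.1, 0.5]
finger_gap: 0.938
```

Emit:
play_rows:
  increments: [0, 0, -0.005, 0, 0, 0, -0.005, 0, 0, 0, 0, 0]

```text
t: 15.7
tool_pos: [0.5136, 0.1383, 0.0179]
eef_rot: [0.344, -3.122, 0.0]
ft_force: [0.4, 0.8, -1.1]
finger_gap: 0.939
```

```bash
python3 snap.py m2 ; cp pics/m2_side_raw.png pics/m2r.png
python3 - <<'E'
from h import *
im=cv2.imread("pics/m2_side_raw.png")
cv2.imwrite("pics/m2.png",cv2.convertScaleAbs(cv2.resize(im[150:230,180:270],None,fx=7,fy=7,interpolation=cv2.INTER_CUBIC),alpha=1.8,beta=10))
E
```

```text
15.8 [0.5139 0.1384 0.0183] [ 0.  -0.3  0.2] 0.9371343279863172
```

View pics/m2.png

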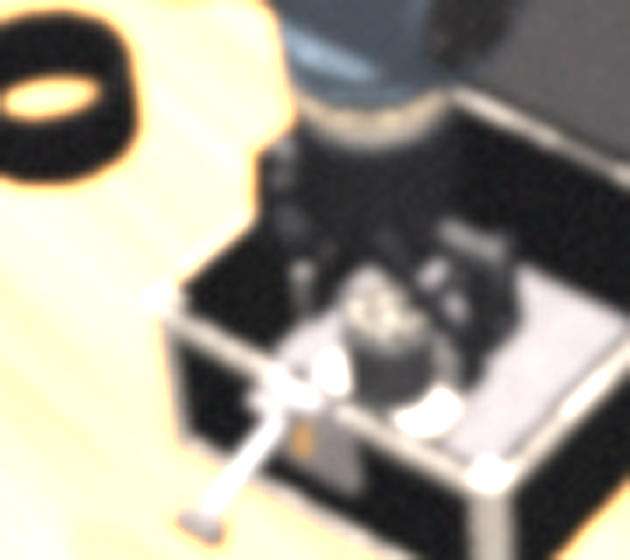

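The fingers straddle the drum, with LEDs at zoomed (378,305) and pads on either side at the right height. Closing.

Emit:
play_rows:
  increments: [0, 0, 0, 0, 0, 0, 0, 0, 0, 0, 0, 0, 0, 0, 0, 0, 0, 0, 0, 0]
  fingers: 0.025

```text
t: 16.3
tool_pos: [0.5141, 0.1384, 0.0187]
eef_rot: [-0.344, 3.122, 0.0]
ft_force: [-1.2, -1.5, 5.8]
finger_gap: 0.512
```

Emit:
play_rows:
  increments: [0, 0, 0, 0, 0, 0, 0.005, 0, 0, 0, 0.01, 0, 0, 0, 0.015, 0, 0, 0, 0.015, 0]

```text
t: 16.8
tool_pos: [0.5135, 0.1383, 0.064]
eef_rot: [0.344, -3.122, 0.0]
ft_force: [1.1, 0.9, -4.5]
finger_gap: 0.509
```

```bash
python3 snap.py m3
python3 - <<'E'
from h import *
im=cv2.imread("pics/m3_side_raw.png")
cv2.imwrite("pics/m3.png",cv2.convertScaleAbs(cv2.resize(im[150:230,180:270],None,fx=7,fy=7,interpolation=cv2.INTER_CUBIC),alpha=1.8,beta=10))
E
```

```text
16.9 [0.5149 0.1386 0.0652] [-0.1  0.1 -4.9] 0.5162993836419425
```

View pics/m3.png

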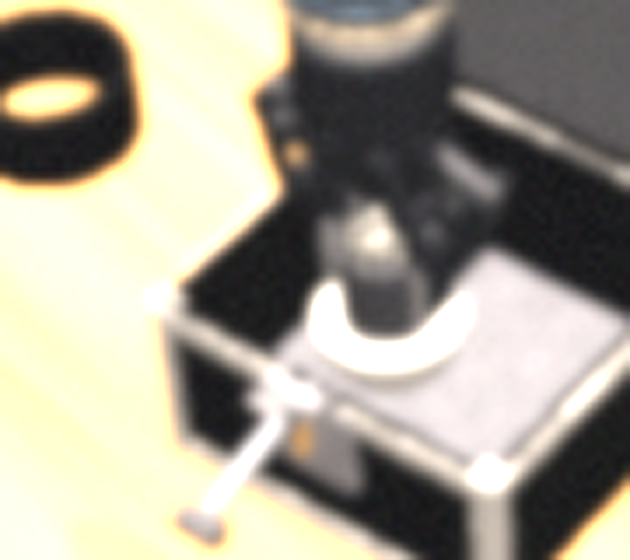

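The lamp is held (opening ≈ 44 mm, −4.5 N) and hangs clear. I'll lift and carry it over the cup.

Emit:
play_rows:
  increments: [0, 0, 0.025, 0, 0, 0, 0.03, 0, 0, 0, 0.03, 0, 0, 0, 0.02, 0, 0, 0, 0, 0]

```text
t: 17.4
tool_pos: [0.5149, 0.1386, 0.1702]
eef_rot: [-0.344, 3.119, 0.0]
ft_force: [1.2, 0.7, -4.7]
finger_gap: 0.51
```

Emit:
play_rows:
  increments: [0.0018, -0.015, 0, 0, 0.0023, -0.028, 0, 0, 0.0023, -0.0305, 0, 0, 0.0023, -0.0305, 0, 0, 0.0023, -0.0305, 0, 0]

```text
t: 17.9
tool_pos: [0.5238, 0.002, 0.1663]
eef_rot: [0.344, -3.12, -0.001]
ft_force: [0.9, 0.1, -5.2]
finger_gap: 0.513
```

Emit:
play_rows:
  increments: [0.0023, -0.0305, 0, 0, 0.0023, -0.0305, 0, 0, 0.0018, -0.028, 0, 0, 0.0011, -0.022, 0, 0, 0, 0, 0, 0]

```text
t: 18.4
tool_pos: [0.5313, -0.11, 0.1662]
eef_rot: [0.34, -3.12, -0.001]
ft_force: [0.8, 0.1, -5.1]
finger_gap: 0.515
```

Emit:
play_rows:
  increments: [0, 0, -0.025, 0, 0, 0, -0.03, 0, 0, 0, -0.02, 0, 0, 0, -0.01, 0, 0, 0, 0, 0]

```text
t: 18.9
tool_pos: [0.5311, -0.1068, 0.0815]
eef_rot: [0.344, -3.119, -0.002]
ft_force: [0.3, 0.3, -5.5]
finger_gap: 0.511
```

```bash
python3 snap.py q1
```

```text
19.0 [ 0.5326 -0.1072  0.0836] [ 0.2 -0.2 -4.9] 0.5134861662286353
```

View pics/q1_side.png

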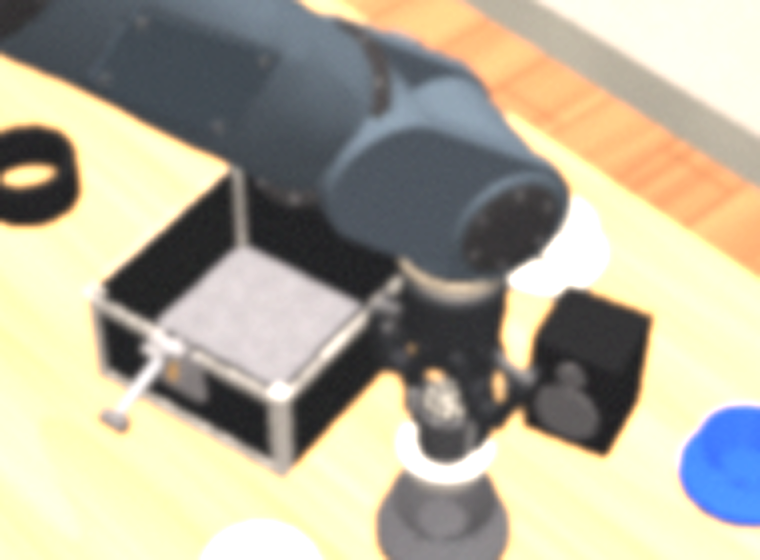

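The lamp hangs centred over the wide cup: ring at raw (291,232), cup centre u ≈ 290.5. Lowering slowly with force checks.

Emit:
play_rows:
  increments: [0, 0, -0.015, 0, 0, 0, -0.012, 0, 0, 0, -0.01, 0, 0, 0, -0.006, 0, 0, 0, 0, 0]

```text
t: 19.5
tool_pos: [0.532, -0.107, 0.0397]
eef_rot: [0.344, -3.122, -0.001]
ft_force: [-1.3, -0.6, -4.8]
finger_gap: 0.518
```

```bash
python3 snap.py q2
python3 - <<'E'
from h import *
im=cv2.imread("pics/q2_side_raw.png")
cv2.imwrite("pics/q2.png",cv2.convertScaleAbs(cv2.resize(im[200:280,245:335],None,fx=7,fy=7,interpolation=cv2.INTER_CUBIC),alpha=2,beta=10))
print(proj("side",[[.5325,-.107,.062],[.5325,-.107,.042]])+[1,1.5])
E
```

```text
19.6 [ 0.5326 -0.1072  0.0405] [ 0.6 -0.6 -4.2] 0.5102986450435794
[[290.72865858 240.47967038]
 [290.50191469 244.50913549]]
```

View pics/q2.png

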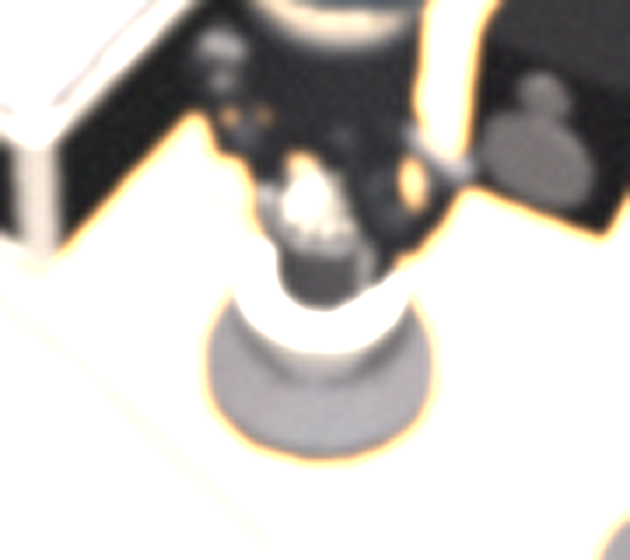

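The ring's centre (u ≈ 323 zoomed) and the foot's (≈ 320) agree to about 1 mm. About 11 mm remains.

Emit:
play_rows:
  increments: [0, 0, -0.003, 0, 0, 0, -0.003, 0, 0, 0, -0.001, 0, 0, 0, 0, 0]

```text
t: 20.0
tool_pos: [0.5323, -0.1071, 0.0332]
eef_rot: [0.344, -3.122, -0.0]
ft_force: [-0.6, -0.0, -4.8]
finger_gap: 0.514
```

Emit:
play_rows:
  increments: [0, 0, -0.001, 0, 0, 0, -0.001, 0, 0, 0, 0, 0]

```text
t: 20.3
tool_pos: [0.5323, -0.1071, 0.0312]
eef_rot: [0.344, -3.123, -0.0]
ft_force: [0.8, -1.0, -4.9]
finger_gap: 0.518
```

Emit:
play_rows:
  increments: [0, 0, -0.001, 0, 0, 0, 0, 0]

```text
t: 20.5
tool_pos: [0.5325, -0.1073, 0.0305]
eef_rot: [-0.344, 3.122, -0.001]
ft_force: [0.4, -1.7, -2.8]
finger_gap: 0.514
```

Emit:
play_rows:
  increments: [0, 0, -0.001, 0, 0, 0, 0, 0]

```text
t: 20.7
tool_pos: [0.5327, -0.1076, 0.0301]
eef_rot: [-0.345, 3.122, -0.001]
ft_force: [-2.6, -2.5, 6.6]
finger_gap: 0.51
```

Emit:
play_rows:
  increments: [0, 0, -0.001, 0, 0, 0, 0, 0]

```text
t: 20.9
tool_pos: [0.5329, -0.1078, 0.0298]
eef_rot: [-0.345, 3.121, -0.002]
ft_force: [-6.9, -3.7, 15.1]
finger_gap: 0.513
```

There is contact, with side force on the tool toward −x/−y. I'll yield in that direction to centre it.

Emit:
play_rows:
  increments: [-0.001, -0.0005, 0, 0, 0, 0, 0, 0]

```text
t: 21.1
tool_pos: [0.5326, -0.1081, 0.0296]
eef_rot: [-0.344, 3.12, -0.002]
ft_force: [0.4, -1.7, 10.0]
finger_gap: 0.512
```

Emit:
play_rows:
  increments: [-0.0005, -0.0003, 0, 0, 0, 0, 0, 0]

```text
t: 21.3
tool_pos: [0.5325, -0.1082, 0.0296]
eef_rot: [-0.343, 3.119, -0.002]
ft_force: [1.1, 1.2, 6.9]
finger_gap: 0.509
```

Emit:
play_rows:
  increments: [0, 0, -0.001, 0, 0, 0, 0, 0]

```text
t: 21.5
tool_pos: [0.5327, -0.1083, 0.0295]
eef_rot: [-0.344, 3.119, -0.002]
ft_force: [-1.9, 1.1, 18.9]
finger_gap: 0.517
```

```bash
python3 snap.py q3
python3 - <<'E'
from h import *
im=cv2.imread("pics/q3_side_raw.png")
cv2.imwrite("pics/q3.png",cv2.convertScaleAbs(cv2.resize(im[200:280,245:335],None,fx=7,fy=7,interpolation=cv2.INTER_CUBIC),alpha=2,beta=10))
E
```

```text
21.6 [ 0.5327 -0.1082  0.0294] [-2.7  2.2 18.6] 0.5129586732983162
```

View pics/q3.png

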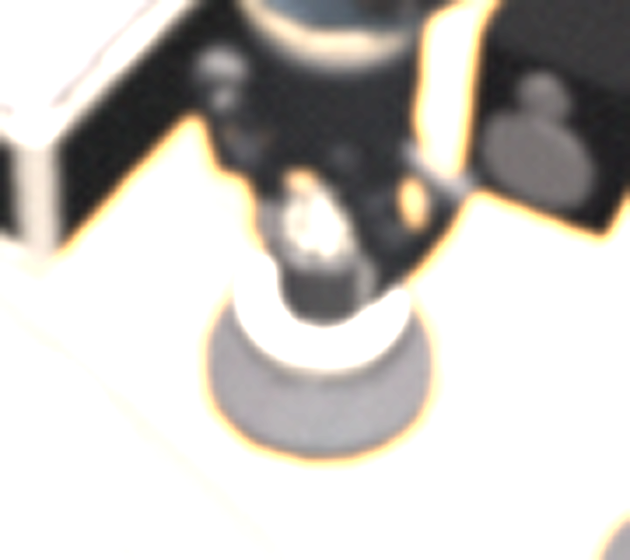

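It's seated: hard stop at 0.0295 against the expected 0.029, with the foot unmoved. I'll relax the press, then open.

Emit:
play_rows:
  increments: [0, 0, -0.0, 0, 0, 0, 0.0015, 0, 0, 0, 0.0005, 0]

```text
t: 21.9
tool_pos: [0.5321, -0.1082, 0.0299]
eef_rot: [-0.344, 3.12, -0.002]
ft_force: [4.5, -0.8, -1.9]
finger_gap: 0.514
```

Emit:
play_rows:
  increments: [0, 0, 0, 0, 0, 0, 0, 0, 0, 0, 0, 0, 0, 0, 0, 0, 0, 0, 0, 0]
  fingers: 0.075

```text
t: 22.4
tool_pos: [0.5307, -0.1079, 0.0292]
eef_rot: [0.344, -3.122, -0.0]
ft_force: [-0.4, -0.4, -0.5]
finger_gap: 0.877
```

Emit:
play_rows:
  increments: [0, 0, 0.005, 0, 0, 0, 0.01, 0, 0, 0, 0.02, 0, 0, 0, 0.03, 0, 0, 0, 0.04, 0]

```text
t: 22.9
tool_pos: [0.53, -0.1077, 0.1352]
eef_rot: [0.344, -3.121, -0.001]
ft_force: [-0.4, -0.9, 0.5]
finger_gap: 0.877
```

Emit:
play_rows:
  increments: [0, 0, 0.04, 0, 0, 0, 0.04, 0, -0.03, -0.02, 0.01, 0, -0.04, -0.03, 0, 0, -0.04, -0.03, 0, 0]

```text
t: 23.4
tool_pos: [0.4197, -0.1884, 0.2255]
eef_rot: [-0.347, 3.121, -0.002]
ft_force: [-0.5, -1.6, 0.7]
finger_gap: 0.877
```

Emit:
play_rows:
  increments: [-0.03, -0.04, 0, 0, -0.03, -0.04, 0, 0, -0.02, -0.04, 0, 0, 0, -0.04, 0, 0, 0, 0, 0, 0]

```text
t: 23.9
tool_pos: [0.3401, -0.3516, 0.2252]
eef_rot: [-0.339, 3.122, -0.003]
ft_force: [-0.1, -0.4, 0.8]
finger_gap: 0.879
```

```bash
python3 snap.py r1
python3 - <<'E'
from h import *
t=cv2.imread("pics/r1_top_raw.png");g=cv2.cvtColor(t,cv2.COLOR_BGR2GRAY);hsv=cv2.cvtColor(t,cv2.COLOR_BGR2HSV)
R=(slice(180,222),slice(280,322))
m=np.zeros_like(g);m[R]=((g[R]>140)&(hsv[R][...,1]<50))*255
c=max(cv2.findContours(m,cv2.RETR_EXTERNAL,cv2.CHAIN_APPROX_NONE)[0],key=cv2.contourArea);e=cv2.fitEllipse(c);print("ring",e,onz("top",[e[0]],.051)[0].round(4))
m=np.zeros_like(g);m[R]=(hsv[R][...,1]<70)*255
c=max(cv2.findContours(m,cv2.RETR_EXTERNAL,cv2.CHAIN_APPROX_NONE)[0],key=cv2.contourArea);e=cv2.fitEllipse(c);print("foot",e,onz("top",[e[0]],.01)[0].round(4))
im=cv2.imread("pics/r1_side_raw.png")
cv2.imwrite("pics/r1.png",cv2.convertScaleAbs(cv2.resize(im[200:280,245:335],None,fx=7,fy=7,interpolation=cv2.INTER_CUBIC),alpha=1.4,beta=10))
E
```

```text
24.0 [ 0.3405 -0.3482  0.2247] [0.4 0.6 0.4] 0.8845137613907127
ring ((301.73699951171875, 201.64544677734375), (20.485172271728516, 20.71799659729004), 142.1105499267578) [ 0.5329 -0.1083  0.051 ]
foot ((299.6839599609375, 202.25054931640625), (31.50440216064453, 31.974699020385742), 95.38921356201172) [ 0.5321 -0.1071  0.01  ]
```

View pics/r1_side.png

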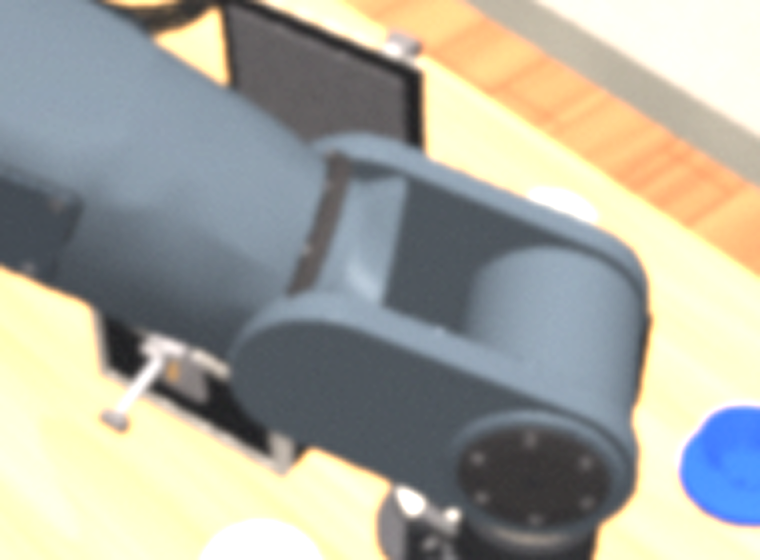

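View pics/r1_top.png

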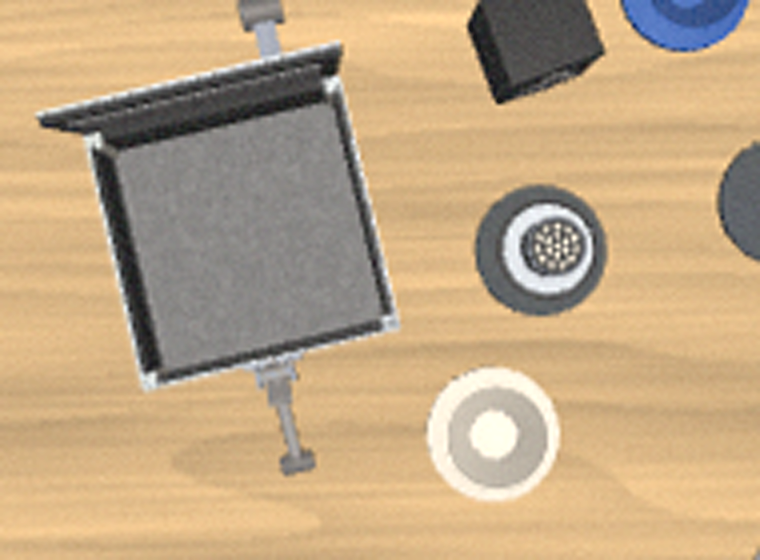

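View pics/r1.png

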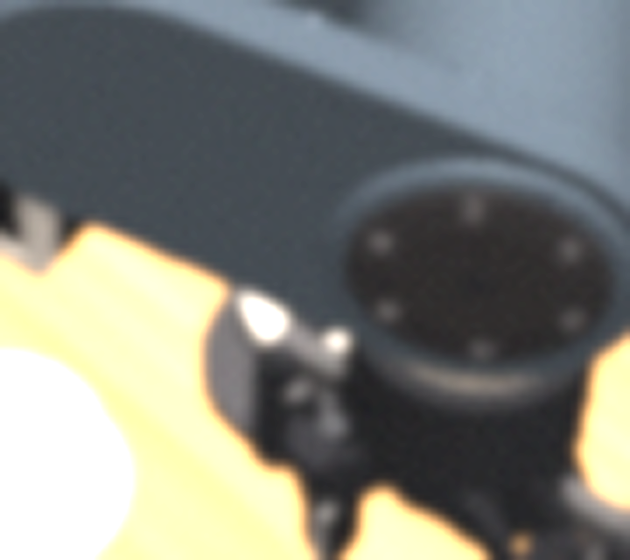

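The lamp sits in the cup in the top view: ring raw (301.7,201.6), within about 1 mm of the foot's centre. The arm blocks the side view, so I'll move it aside for a final look.

Emit:
play_rows:
  increments: [0, 0.03, 0.02, 0, -0.005, 0.045, 0.02, 0, -0.005, 0.045, 0.02, 0, -0.005, 0.045, 0, 0, -0.005, 0.045, 0, 0]

```text
t: 24.5
tool_pos: [0.3201, -0.1354, 0.285]
eef_rot: [-0.346, 3.121, -0.001]
ft_force: [0.6, 0.8, 0.1]
finger_gap: 0.881
```

Emit:
play_rows:
  increments: [0, 0.045, 0, 0, 0, 0.045, 0, 0, 0, 0.045, 0, 0, 0, 0.045, 0, 0, 0, 0.045, 0, 0]

```text
t: 25.0
tool_pos: [0.3195, 0.0895, 0.2848]
eef_rot: [-0.346, 3.121, 0.0]
ft_force: [1.0, 0.2, -0.3]
finger_gap: 0.881
```

Emit:
play_rows:
  increments: [0, 0.045, 0, 0, 0, 0.045, 0, 0, 0, 0.045, 0, 0, 0, 0.045, 0, 0, 0, 0.045, 0, 0]

```text
t: 25.5
tool_pos: [0.319, 0.3144, 0.2848]
eef_rot: [-0.348, 3.122, 0.001]
ft_force: [1.4, -1.6, 0.1]
finger_gap: 0.879
```

Emit:
play_rows:
  increments: [0, 0.03, 0, 0, 0, 0, 0, 0, 0, 0, 0, 0]

```text
t: 25.8
tool_pos: [0.3196, 0.3423, 0.2843]
eef_rot: [0.348, -3.122, 0.001]
ft_force: [-0.2, -0.2, -1.0]
finger_gap: 0.88
```

```bash
python3 snap.py s1
python3 - <<'E'
from h import *
t=cv2.imread("pics/s1_top_raw.png");g=cv2.cvtColor(t,cv2.COLOR_BGR2GRAY)
print("expected LED top",proj("top",[.5326,-.1077,.1015]),"ring",proj("top",[.5326,-.1077,.051]))
R=(slice(188,216),slice(286,318))
m=np.zeros_like(g);m[R]=(g[R]>140)*255
c=max(cv2.findContours(m,cv2.RETR_EXTERNAL,cv2.CHAIN_APPROX_NONE)[0],key=cv2.contourArea)
inn=np.zeros_like(g);cv2.drawContours(inn,[c],-1,255,-1)
h=((inn>0)&(g<110)).astype(np.uint8)*255;h=cv2.morphologyEx(h,cv2.MORPH_CLOSE,np.ones((5,5)))
c2=max(cv2.findContours(h,cv2.RETR_EXTERNAL,cv2.CHAIN_APPROX_NONE)[0],key=cv2.contourArea);print("drum (mixture of top and side)",cv2.fitEllipse(c2))
hsv=cv2.cvtColor(t,cv2.COLOR_BGR2HSV); L=np.zeros_like(g);L[R]=0
im=cv2.imread("pics/s1_side_raw.png")
b=cv2.resize(im[200:280,245:335],None,fx=7,fy=7,interpolation=cv2.INTER_CUBIC)
for z in(.0165,.051,.059,.1015):
    p=proj("side",[.5325,-.1075,z])[0]+[1,1.5]; print("side",z,p.round(1), ((p-[245,200])*7+3).round())
cv2.imwrite("pics/s1.png",cv2.convertScaleAbs(b,alpha=1.4,beta=10))
b=cv2.resize(t[185:220,282:322],None,fx=14,fy=14,interpolation=cv2.INTER_CUBIC)
for z,c in((.1015,(0,0,255)),(.01,(0,255,0))):
    p=proj("top",[.5324,-.1073,z])[0]; cv2.drawMarker(b,tuple(int(v) for v in (p-[282,185])*14+7),c,0,14,1)
cv2.imwrite("pics/s1t.png",b)
E
```

```text
25.9 [0.3203 0.3414 0.2846] [-0.8 -0.3 -0.1] 0.8783781552361639
expected LED top [[303.8198039  201.27357788]] ring [[301.56391304 201.75082091]]
drum (mixture of top and side) ((302.9366455078125, 201.31240844726562), (14.052334785461426, 16.233997344970703), 78.57453155517578)
side 0.0165 [290.3 249.6] [320. 350.]
side 0.051 [290.7 242.8] [323. 303.]
side 0.059 [290.8 241.2] [324. 291.]
side 0.1015 [291.3 232.4] [327. 230.]
```

View pics/s1.png

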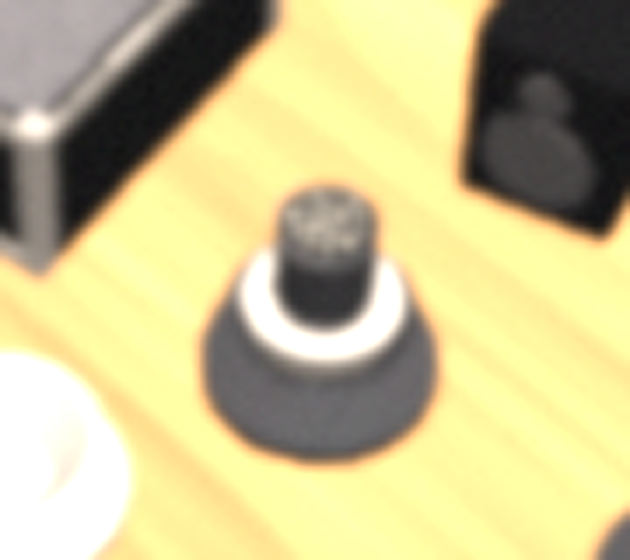

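View pics/s1t.png

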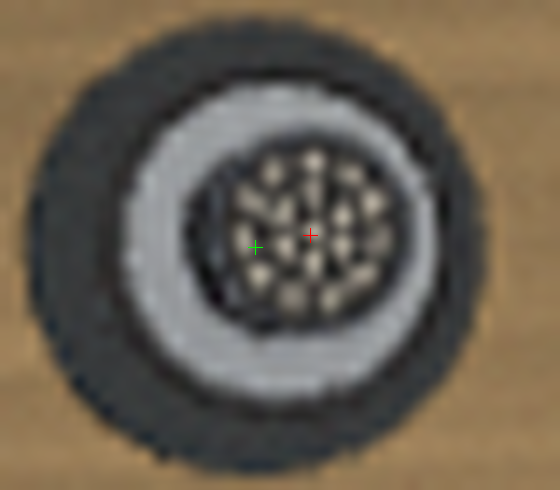

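View pics/s1_side.png

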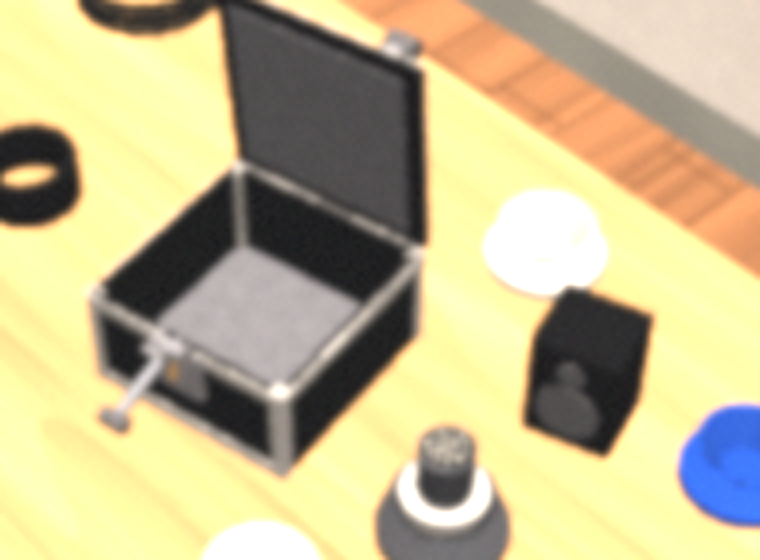

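The LED top centre falls within half a pixel of its predicted upright, seated position in both views: side zoomed (326,230) against (327,230) predicted, and top (311,235) on the marker. The lid is upright, the latch is open and the arm is clear. Handing in.

```bash
python3 -c "
from bench import ctrl
print(ctrl.hand_in())"
```

```text
the job is handed in; nothing more can be done
None
```

I flipped the latch open, swung the lid upright by its grip, and set the lamp round end down in the wider cup. I lowered it to a hard stop before letting go. The job was handed in at about 26 s of the 69 s allowed; no verdict is reported.

**Last checks:**
- **Lamp:** the LED top is within about half a pixel of where a seated, upright lamp should appear, in both views. The lamp's ring and the stand's foot share a centre to about 1.5 mm.
- **Lid and latch:** in the last pictures the lid stands upright and the latch lies open. I judged the lid angle by eye and did not measure it.
- **Other things:** the wide stand measured within 0.5 mm of where it started. The narrow stand had not moved when I last measured it, before lifting the lamp. The speaker and tape roll look unmoved. I did not check the screwdriver.
- **Forces:** the readings I took never passed about 20 N.

**What disagreed:**
- **Finger height:** the fingertips were about 30 mm higher than the reported tool position. My first push at the latch therefore passed over the lever without touching it. I corrected by looking, and the second push opened it.
- **Side camera:** pictures sat about 1 to 1.5 pixels off the projected points, which fits the stated calibration.
- **Seating:** the lamp met the cup about 1 mm off centre. I shifted the arm until the sideways force was gone, then pressed it home.

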